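Load a aluminium plate under the spring clip of a marking jig

TASK

Load the aluminium plate into the marking jig: lift the jig's spring clip right up until it stays open, then slide the plate, flat end first, along the channel and under the lips until it is fully home against the end stop with the feeler pin pushed in. Then lower the clip onto the plate and press its arm down level, so that its leaf is well bent and holds the plate, and let go. Never press the plate hard against the jig (stay below 20 N), and leave the other things on the bench where they are.

Things in the scene. Friction and masses are not known exactly. Their poses are not given: they have to be found in the camera images.
- jig: Dark steel marking jig, fixed to the bench. Origin on the bench top, mid channel; x to the clip's hinge side, y to the channel's open mouth, z up; the plate goes in along -y. Base x -40..64, y -92..75 mm, top (channel floor) at z 15 mm. Side rails: inner faces x +-23 mm, top z 24 mm, y -92..35, from there flared outward to x +-31 at the mouth, y 75.
- jig_lips (a point): Start of the two keeper lips, jig (0, -20, 24) mm. From here to y -92 mm they reach inward over the channel to x +-19 mm, underside z 24, top z 27 mm: here the plate can only be slid in, not laid in.
- jig_end (a point): Fixed point on the channel floor at its -y end, jig (0, -92, 15) mm. Before it stands the end stop (30 mm wide block, top z 40 mm), clamped anywhere along 30 mm: its pad's face (toward +y, 26 mm wide, z 16..29 mm) lies between jig y -58 and -28 mm. That setting is not reported and must be felt. The pad is backed by a stiff spring, about 10 N per mm, 4 mm travel.
- clip (a joint): Angle (rad) of the steel spring clip's arm: 0 arm level, toe of its leaf just on the empty channel floor; 1.25 fully open; -0.08 lowest. Stiff hinge: it stays where it is put and takes about 5 N at the bar to move. Over the plate the toe first touches at about 0.125; lowering on to 0 bends the leaf, a further 3 N at the bar; below -0.03 the leaf is bottomed and crushes.
- leaf (a joint): Bend (rad) of the spring leaf under the clip's arm: 0 unloaded, about 0.10 with the clip at 0.065 on the plate, 0.21 with the clip at 0 on the plate (about 4 N on the plate), 0.26 bottomed (rigid).
- clip_hinge (a point): Clip hinge, jig (48, 5, 32) mm, axis along the jig's y. The clip's arm is 10 mm wide (jig y 0..10 mm); its toe presses at jig x 0, y 5 mm. Fully open, the toe hangs at jig (17, 5, 72) mm with the arm behind it on the +x side, so lay the plate down with its flat end still at y above 15 mm.
- clip_bar (a point): Middle of the free part of the clip's round grip bar: 8 mm thick, parallel to the jig's y, free over jig y -5..-37 mm. At clip angle 0 this point is at jig (-14, -20, 52) mm; it swings on a 65 mm radius about the hinge, up and to +x, to jig (47, -20, 97) mm at 1.25. Pinch it from above, fingers closing along the jig's x; it turns between the fingers.
- feeler (a joint): How far (m) the light feeler pin in the end stop is pushed in: 0 free, standing 6 mm out of the pad's face; 0.006 flush with the pad (plate fully home). Pin 5 mm thick at jig x 0, z 18 mm; it pushes back with under 0.3 N, too little to move the released plate.
- plate: Loose bare aluminium plate, 44 (x) x 130 (y) x 6 (z) mm, about 0.11 kg, lying on the bench. Origin at the centre of the underside. A finger block 12 (x) x 24 (y) x 24 (z) mm stands on it at its +y end, centred at y 51 mm, top at z 30 mm. The flat end is the -y end (y -65 mm). In the jig its axes are parallel to the jig's.
- plate_block (a point): Grip point in the middle of the plate's finger block: plate (0, 51, 20) mm; take it from above with the fingers closing along the plate's x. Mind the fixed stepped bur stand, 130 mm across, 130 mm high with its pins, behind the way from plate to jig (centre about x 0.63, y 0.07 m in the robot's frame): carry the plate on the robot's side of it. Lower the flat end in between the flared mouth and y 15 mm of the jig.
- flux_tin: Bystander: round tin, 57 mm across, 30 mm high; origin at the centre of its underside. Leave it alone.
- brass_bowl: Bystander: small brass bowl, 72 mm across, 36 mm high; origin at the centre of its underside. Leave it alone.
- matchbox: Bystander: matchbox 46x59x15 mm; origin at the centre of its underside. Leave it alone.
- ring_blank_0: Bystander: ring 22 mm across, 6 mm high; origin at the centre of its underside. Leave it alone.
- eraser: Bystander: eraser 33x41x11 mm; origin at the centre of its underside. Leave it alone.
- cork_die: Bystander: cork-coloured cube-like die 24x26x22 mm; origin at the centre of its underside. Leave it alone.

How it is judged:
By the outcome, as a careful person would: the job done as asked, in the order asked, and still so for the second after the job is handed in, with the robot touching nothing.
It also fails if it takes over 70 s, if anything falls off the work surface, if the arm or the gripper's body presses on something with over 40 N, if the wrist force passes 120 N, or if a joint passes its speed limit or range.

ROBOT

A 7-joint arm with a two-finger parallel gripper is mounted at the origin on a cart in front of the work surface, level with it; the furniture and walls round the work are solid. World frame = base frame: x ahead of the robot, y to its left, z up, the work surface at z = 0. Lengths are in m, angles in rad, forces in N, time in s.
With the tool pointing down it reaches from about 0.425 to 0.925 m from the base axis. Payload 6.8 kg.
Tool frame: the origin (TCP) lies midway between the tips of the shut fingers; the grasp point (between the pads) lies 19 mm behind it; z points along the fingers, y is the direction in which the jaws open and shut (so a half turn about z gives the same grasp; the last joint's range is limited). The gripper opens to 85 mm and grips with 20 to 120 N. Pads are 22 mm wide; open, the fingers measure 114 mm over their backs; the gripper's body (76 mm by 85 mm) begins 54 mm behind the grasp point. The pads swing forward as they close: fully open they stand 13 mm farther back than shut.
Start: joints at [1.021, 0.477, 0.022, 1.555, -0.011, 1.109, -0.083], TCP at [0.289, -0.61, 0.231] pointing down, gripper open.
Joint ranges: [-2.96, 2.96], [-0.34, 2.1], [-1.41, 1.46], [0.24, 2.44], [-1.37, 4.51], [0.17, 1.92], [-2.96, 2.96]. Speed limits (rad/s): [2.39, 2.39, 3.14, 3.14, 3.14, 3.14, 3.14].

INTERFACE

Orientations are given as a unit quaternion [w, x, y, z].
In Python, from station import bot, vision gives the robot as it stands.
- The arm moves only by the tool move_arm, never from a script. Its argument "increments" is text: rows parted by semicolons, each of 7 numbers parted by spaces: the opening, from 0 (shut) to 1 (fully open), then the shift along the world's x, y, z in mm, then the turn, a rotation vector about the world's x, y, z in rad. In form: grip x y z rx ry rz; .... A call has exactly 8 rows; each row shifts and turns the commanded pose from where the row before left it; what a row does not reach is not made up. A row lasts 1/8 s, in which the tool goes at most 62.5 mm and 10.7 degrees, less where a joint would pass 70% of its speed; a pose out of reach is approached as far as the arm can. A call with a gripper value outside its range is refused whole. The fingers move at their own pace and stop on an object; "newtons" is the grip in N (left out, the last holds). Time passes only in rows, so rows that do not move let the fingers close, or fill a call up. It gives the time, the measured TCP pose, the force and the opening at its end, in the units of the state.
- bot.get_obs(): the state, without advancing time (a new reading comes with each control period).
- vision.read_camera(name): name is "scene" or "top" or "wrist"; returns (picture, depth): 480x640x3 uint8, red, green, blue; 480x640 float32, m along the optical axis (not along the pixel's ray), 0 where there is no reading.
- vision.calibration(name): a dict with "fx", "fy", "cx", "cy" (pixels), "R" (3x3) and "t" (3): a world point X has camera coordinates R X + t; the wrist camera has in their place "hand_eye" (4x4, takes a point from camera to tool coordinates, whose origin is the TCP and whose axes are the flange's). Camera axes: x right, y down, z forward; pixel columns grow to the right and rows downward; lengths in m; the calibration is good to about 2 mm. A picture is of the moment at which its call begins: read the wrist's pose just before it. calibration takes no time and is no camera call.
- bot.hand_in(): hands the job in, once; it reports no verdict.
The state is a dict: "t": time; "q": joint angles; "joint_vel": joint speeds; "joint_torque": joint torques, N m; "eef_pos": TCP position; "tool_rot": TCP orientation; "contact_force": force on the tool from outside, world axes, zero at the start; "torque": the same for the moment, N m; "gripper_width": opening from 0.0 (shut) to 1.0 (fully open).
Only numpy, scipy, OpenCV 4.12 (cv2) and the standard library are available. Lean on these libraries where they do the work, as an engineer would, in place of code of your own. Each camera call takes 0.05 s, during which the arm holds its last target.

## Working session

There is one attempt and no reset: what is moved stays moved. The work goes in short steps, Python scripts to look and compute and a tool call to move; the robot and the scene stay as the last step left them, time stands still between calls to the robot, and variables do not carry over. Pictures are saved under pics/ and viewed, and the job is handed in when it is done.

Besides the shell and the picture viewer there is one more tool, called after "Emit:" as name(argument=value, ...) on one line, values as JSON. move_arm: Moves the arm, as the interface text tells. Its arguments: {"type":"object","properties":{"increments":{"type":"string"},"newtons":{"type":"number"}},"required":["increments"]}

```bash
ls; mkdir -p pics; python3 - <<'E'
from station import bot, vision
import cv2,numpy as np
o=bot.get_obs();print({k:np.round(v,4).tolist() for k,v in o.items()})
for n in("scene","top"):
    p,d=vision.read_camera(n);cv2.imwrite(f"pics/{n}0.png",p[:,:,::-1]);np.save(f"pics/{n}0d.npy",d)
    print(vision.calibration(n))
print(vision.calibration("wrist"))
E
```

```text
pics
{'t': 0.0, 'q': [1.0209, 0.4778, 0.0223, 1.5564, -0.0115, 1.1093, -0.0831], 'joint_vel': [-0.0008, -0.0, -0.0002, 0.001, 0.0002, 0.0003, -0.0011], 'joint_torque': [0.0009, -59.6455, 1.6083, -28.1198, 0.0125, 0.0093, -0.0], 'eef_pos': [0.2883, -0.6096, 0.2303], 'tool_rot': [-0.0009, 0.9757, 0.2191, -0.0003], 'contact_force': [-0.5288, -0.073, 0.4193], 'torque': [-0.0176, 0.0023, 0.0408], 'gripper_width': 0.9993}
{'fx': 460.46750004928407, 'fy': 460.46750004928407, 'cx': 313.91842415519756, 'cy': 241.76105092506373, 'R': array([[-0.89419156, -0.44732044, -0.01805232],
       [-0.32113196,  0.66899299, -0.67031533],
       [ 0.31192262, -0.59359313, -0.74185678]]), 't': array([0.46819129, 0.26862018, 0.67337289])}
{'fx': 517.6522051164718, 'fy': 517.6522051164718, 'cx': 309.51295476498154, 'cy': 248.93649849626652, 'R': array([[ 0.01640684, -0.99982824, -0.00862046],
       [-0.99835578, -0.01590787, -0.05506979],
       [ 0.0549232 ,  0.00950981, -0.99844529]]), 't': array([-0.08773659,  0.59160118,  0.95213192])}
{'fx': 382.3976636156829, 'fy': 382.3976636156829, 'cx': 316.10889605375775, 'cy': 239.10914734847245, 'hand_eye': array([[ 8.38974744e-04, -9.55048617e-01, -2.96448033e-01,
         7.52325849e-02],
       [ 9.99998964e-01,  4.54470183e-04,  1.36594853e-03,
        -1.40306542e-03],
       [-1.16982046e-03, -2.96448872e-01,  9.55048008e-01,
        -1.43365883e-01],
       [ 0.00000000e+00,  0.00000000e+00,  0.00000000e+00,
         1.00000000e+00]])}
```

View pics/scene0.png

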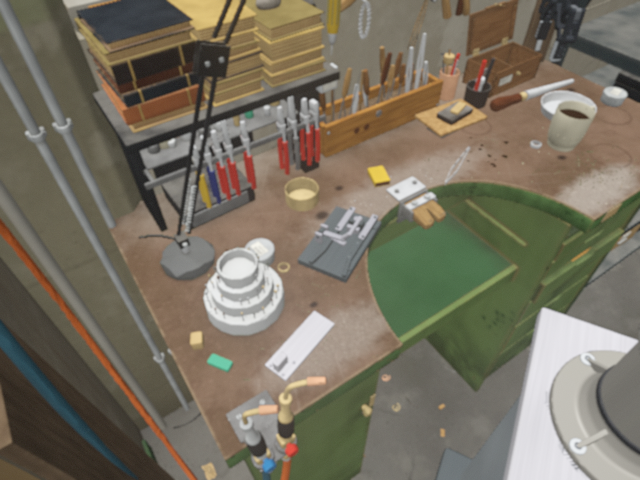

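View pics/top0.png

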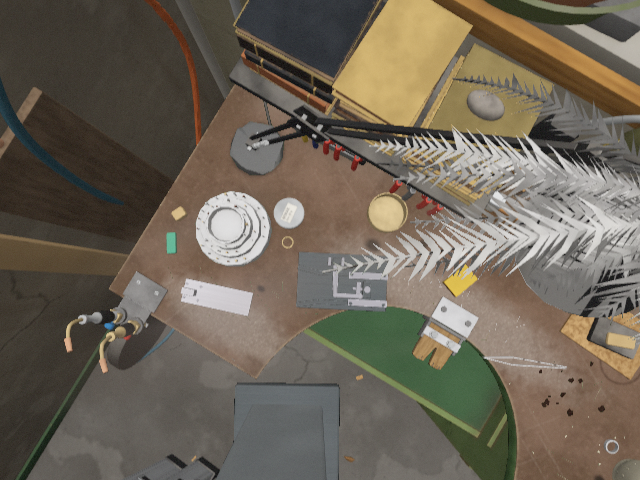

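```bash
cat > h.py <<'E'
import numpy as np,cv2
from station import bot,vision
def cast(n,u,v,z):
    c=vision.calibration(n);R=c['R'];t=c['t']
    r=R.T@np.array([(u-c['cx'])/c['fx'],(v-c['cy'])/c['fy'],1.]);o=-R.T@t
    return o+r*(z-o[2])/r[2]
def proj(n,X):
    c=vision.calibration(n);p=c['R']@np.array(X)+c['t'];return np.array([c['fx']*p[0]/p[2]+c['cx'],c['fy']*p[1]/p[2]+c['cy']])
E
python3 - <<'E'
import cv2
a=cv2.imread('pics/top0.png')
cv2.imwrite('pics/top0z.png',cv2.resize(a[225:325,160:400],None,fx=3.3,fy=3.3,interpolation=cv2.INTER_CUBIC))
a=cv2.imread('pics/scene0.png')
cv2.imwrite('pics/scene0z.png',cv2.resize(a[190:390,220:420],None,fx=3,fy=3,interpolation=cv2.INTER_CUBIC))
E
```

```text
(no output)
```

View pics/top0z.png

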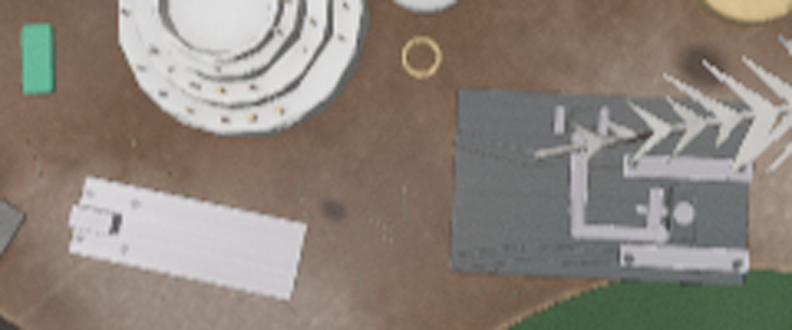

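View pics/scene0z.png

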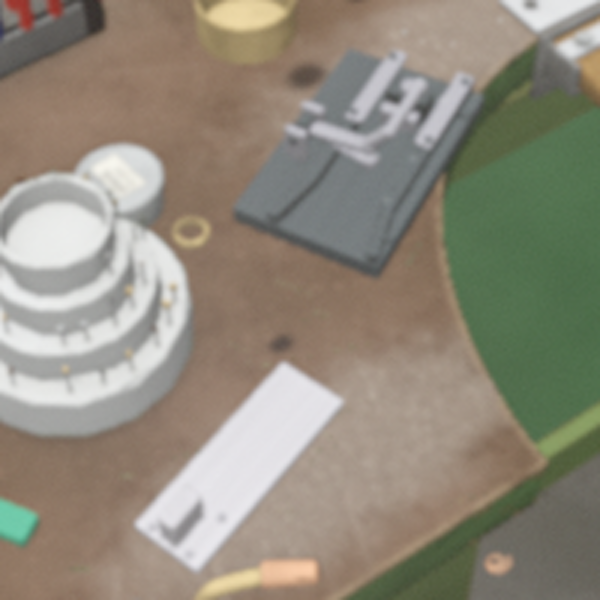

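```bash
python3 - <<'E'
from h import *
a=cv2.imread('pics/top0.png').astype(int)
b,g,r=a[...,0],a[...,1],a[...,2]
# plate
m=((a.min(2)>150)).astype(np.uint8); m[:, :175]=0;m[:270]=0;m[330:]=0;m[:,262:]=0
n,l,s,c=cv2.connectedComponentsWithStats(m);k=1+np.argmax(s[1:,4]);print(s[k])
pts=np.argwhere(l==k)[:,::-1].astype(np.float32)
re=cv2.minAreaRect(pts);bx=cv2.boxPoints(re);print(bx)
P=np.array([cast('top',u,v,.006)[:2] for u,v in bx]);print(P, np.linalg.norm(np.diff(P,axis=0),axis=1),P.mean(0))
# jig base
m=((r-b<14)&(abs(r-b)<20)&(r<150)&(r>40)&(g-r<25)).astype(np.uint8);m[:, :285]=0;m[:,400:]=0;m[:240]=0;m[:,390:]=0;m[312:]=0
cv2.imwrite('pics/jm.png',cv2.resize(m[225:325,160:400]*255,None,fx=3.3,fy=3.3))
for z,pp in ((.015,[(460,90),(451,270),(745,282)]),):
  Q=[cast('top',160+u/3.3,225+v/3.3,z)[:2] for u,v in pp];print(np.round(Q,4))
  print(np.linalg.norm(Q[0]-Q[1]),np.linalg.norm(Q[2]-Q[1]))
E
```

```text
[ 181  279   72   37 1662]
[[178.3848  300.91376]
 [183.58456 277.2259 ]
 [252.57718 292.3706 ]
 [247.37741 316.05847]]
[[0.49154676 0.16721688]
 [0.53622923 0.15873483]
 [0.50990871 0.02775645]
 [0.46541277 0.03653247]] [0.04548041 0.1335968  0.04535314] [0.50077437 0.09756016]
[[ 0.5864 -0.0593]
 [ 0.4848 -0.056 ]
 [ 0.4808 -0.2216]]
0.10173551330306876 0.16565596428915735
```

View pics/jm.png

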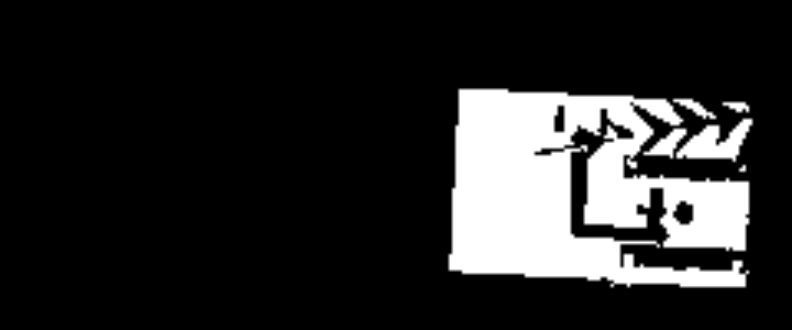

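```bash
python3 - <<'E'
from h import *
def cloud(n):
    d=np.load(f'pics/{n}0d.npy');c=vision.calibration(n);v,u=np.mgrid[:480,:640]
    p=np.stack([(u-c['cx'])/c['fx']*d,(v-c['cy'])/c['fy']*d,d],-1).reshape(-1,3)[d.ravel()>0]
    return (p-c['t'])@c['R']
for n in('top','scene'):
    P=cloud(n);print(n)
    for x in np.arange(.2,.9,.05):
        row=[]
        for y in np.arange(-.7,.35,.05):
            q=P[(P[:,0]>=x)&(P[:,0]<x+.05)&(P[:,1]>=y)&(P[:,1]<y+.05)]
            row.append('%4d'%(1000*q[:,2].max()) if len(q) else '   .')
        print('%.2f'%x,' '.join(row))
a=cv2.imread('pics/top0.png').astype(int);b,g,r=a[...,0],a[...,1],a[...,2]
m=((r-b<14)&(abs(r-b)<20)&(r<150)&(r>40)&(g-r<25));
def ed(f): return np.array(f,float)
# left edge cols per row, bottom edge rows per col, top edge rows per col
rows=range(256,303);L=ed([[r_, 285+np.argmax(m[r_,285:390])-.5] for r_ in rows]);
cols=range(302,340);B=ed([[c,310-np.argmax(m[240:310,c][::-1])-.5] for c in range(300,338)]);T=ed([[c,240+np.argmax(m[240:310,c])-.5] for c in range(302,335)])
fl=np.polyfit(L[:,0],L[:,1],1);fb=np.polyfit(*B.T,1);ft=np.polyfit(*T.T,1)
print(fl,fb,ft,np.std(L[:,1]-np.polyval(fl,L[:,0])),np.std(B[:,1]-np.polyval(fb,B[:,0])))
def X(f):
    v=270.
    for _ in range(20):u=np.polyval(fl,v);v=np.polyval(f,u)
    return u,v
for f in(ft,fb):print(X(f),cast('top',*X(f),.015))
print(cast('top',380,np.polyval(fb,380),.015))
E
```

```text
top
0.20   67   86    5    5    4 -246 -246 -254 -888 -889 -886 -883 -886 -890 -883 -882    . -890 -885 -888 -888
0.25    4   10    5    4    5 -248 -247 -246 -248 -900 -881 -886 -886 -883 -885 -894    .    .    . -888 -886
0.30    4    4    4    4    6    3 -247 -247 -247 -245 -248 -892 -886 -889    0    .    .    .    .    . -893
0.35   42   42    8   11   11   11   -2   -3   -7 -248 -246 -248 -247    3    4    4    1    .  209    .    .
0.40   63   67   58   41    8    4    8   12    6 -246 -247 -247    3    5    5    5    4    3  207  213    .
0.45   56   65   58   40    4    4   11   12    4   31   31   27   27    5   10   11   10    9  103  201    .
0.50    .    .    .    4    4    4  555  637  677  693  691  670  631    5   11   10   33   31    9   10    1
0.55    .    .    .    .    4    5   18  626  700  700  693  672   27    7   90  116   67   14    4    4    .
0.60    .    .    .    .   42   88  240  612  699  700  687  653   32   42  117  118   89   26    4    3    .
0.65    .    .  192    .  361  163  255  371  667  665  612  504   32   32  116  117   66   25    5    .  
[... 1667 characters left out ...]
 .    .    .    .  320    .   40  369  385  400  400  414  414  413  269   26    3    3 -504 -464  164
0.80    .    .    .    .    .    .   66   77  369  400  400  414  414  414  414   23    4 -887 -417 -451  182
0.85    .    .    .    .    .    .    .   17   77   78  400  414  414  414  400    4    2 -890 -332 -892    .
[-5.04162812e-02  3.11246994e+02] [3.95010395e-02 2.95418919e+02] [5.71524064e-02 2.34052807e+02] 0.3000449379481665 0.24973998952922857
(np.float64(298.5865704958101), np.float64(251.1177485142992)) [ 0.58857901 -0.05776727  0.015     ]
(np.float64(295.7640574360865), np.float64(307.10190663468956)) [ 0.48420329 -0.05434743  0.015     ]
[ 0.48069693 -0.21094668  0.015     ]
```

Emit:
move_arm(increments="1 22 50 -3 0 0 0.137; 1 22 50 -3 0 0 0.137; 1 22 50 -3 0 0 0.137; 1 22 50 -3 0 0 0.137; 1 22 50 -3 0 0 0.137; 1 22 50 -3 0 0 0.137; 1 22 50 -3 0 0 0.137; 1 22 50 -3 0 0 0.137")

```text
t: 1.1
eef_pos: [0.4649, -0.2085, 0.2071]
tool_rot: [-0.0, 0.717, 0.697, -0.0]
contact_force: [1.1, -0.7, 0.1]
gripper_width: 0.998
```

Emit:
move_arm(increments="1 15 20 -10 0 0 0; 1 15 20 -10 0 0 0; 1 10 22 -10 0 0 0; 1 0 0 0 0 0 0; 1 0 0 0 0 0 0; 1 0 0 0 0 0 0; 1 0 0 0 0 0 0; 1 0 0 0 0 0 0")

```text
t: 2.1
eef_pos: [0.5045, -0.1487, 0.1775]
tool_rot: [0.0, 0.719, 0.695, 0.0]
contact_force: [0.6, -0.1, 0.3]
gripper_width: 0.999
```

```bash
cat >> h.py <<'E'
from scipy.spatial.transform import Rotation as Ro
def wpose():
    o=bot.get_obs();q=o['tool_rot'];T=np.eye(4);T[:3,:3]=Ro.from_quat([q[1],q[2],q[3],q[0]]).as_matrix();T[:3,3]=o['eef_pos'];return T@vision.calibration('wrist')['hand_eye']
def wshot(name):
    T=wpose();p,d=vision.read_camera('wrist');cv2.imwrite(f'pics/{name}.png',p[:,:,::-1]);np.savez(f'pics/{name}.npz',T=T,d=d);return p,d,T
K=vision.calibration('wrist')
def wcast(T,u,v,z):
    r=T[:3,:3]@np.array([(u-K['cx'])/K['fx'],(v-K['cy'])/K['fy'],1.]);o=T[:3,3];return o+r*(z-o[2])/r[2]
def wproj(T,X):
    p=np.linalg.inv(T)@np.append(X,1);return np.array([K['fx']*p[0]/p[2]+K['cx'],K['fy']*p[1]/p[2]+K['cy']])
E
python3 - <<'E'
from h import *
p,d,T=wshot('w1');o=bot.get_obs();print(o['eef_pos'],o['t'],o['contact_force'])
E
```

```text
[ 0.50453946 -0.14851907  0.17743064] 2.15 [-0.80289996 -0.1871029  -0.13175698]
```

View pics/w1.png

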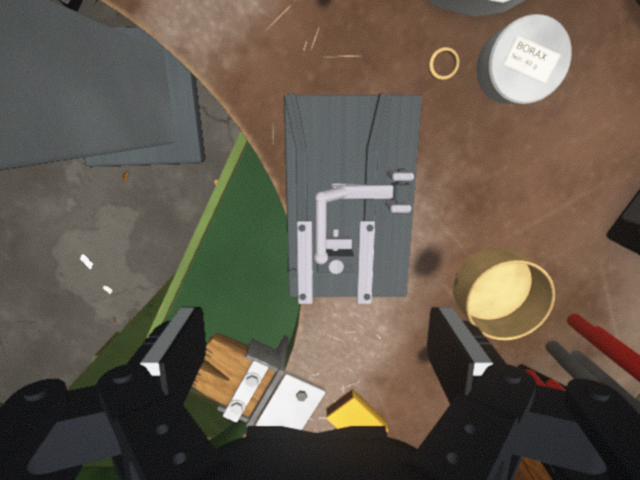

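```bash
python3 - <<'E'
from h import *
a=cv2.imread('pics/w1.png');T=np.load('pics/w1.npz')['T']
cv2.imwrite('pics/w1z.png',cv2.resize(a[85:305,270:430],None,fx=2.7*1,fy=2.7,interpolation=cv2.INTER_CUBIC))
h=a.astype(int);b,g,r=h[...,0],h[...,1],h[...,2]
m=(b>=r-2)&(b<140)&(b-g<40)&(g-b<15)
# base edges
rows=np.arange(110,165);Rr=np.array([[v,430-np.argmax(m[v,270:430][::-1])-.5] for v in rows],float)
rows2=np.arange(110,180);Ll=np.array([[v,270+np.argmax(m[v,270:430])-.5] for v in rows2],float)
cols=np.arange(292,415);Tt=np.array([[u,80+np.argmax(m[80:305,u])-.5] for u in cols],float)
def fit(A):
    for _ in range(3):
        f=np.polyfit(*A.T,1);e=A[:,1]-np.polyval(f,A[:,0]);A=A[abs(e)<max(.7,1.5*e.std())]
    return f,e.std()
fr,er=fit(Rr);fl,el=fit(Ll);ft,et=fit(Tt);print(fr,er,fl,el,ft,et)
def X(f):
    v=95.
    for _ in range(20):u=np.polyval(f,v);v=np.polyval(ft,u)
    return u,v
A=wcast(T,*X(fl),.015)[:2];B=wcast(T,*X(fr),.015)[:2]
print(X(fl),X(fr),A,B,np.linalg.norm(A-B), 'yaw x',np.arctan2(*(B-A)[::-1]))
for f in(fl,fr):
    p=wcast(T,np.polyval(f,105),105,.015);q=wcast(T,np.polyval(f,180),180,.015);e=(p-q)[:2];print('yaw y',np.arctan2(-e[0],e[1]))
E
```

```text
[-7.96536797e-02  4.28267100e+02] 0.2984414454127034 [2.33925291e-02 2.81962637e+02] 0.33022768933805724 [-8.66765173e-03  9.79460911e+01] 0.39530458152285797
(np.float64(284.19622033439134), np.float64(95.48277727160455)) (np.float64(420.75582718043194), np.float64(94.29912615870946)) [ 0.48290995 -0.05368059] [ 0.58524232 -0.05621593] 0.10236376687409668 yaw x -0.024770425537345517
yaw y -0.03283628922085125
yaw y -0.036510493670484284
```

View pics/w1z.png

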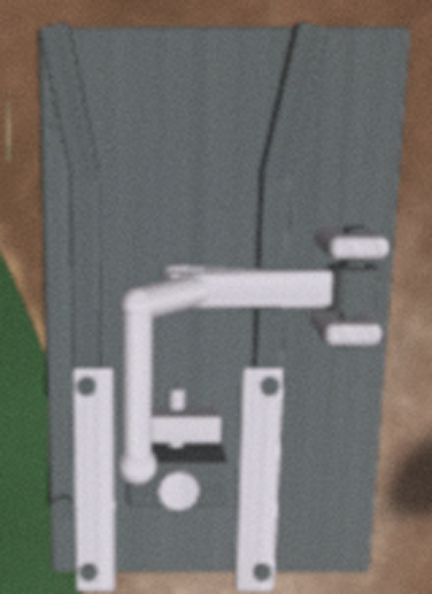

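```bash
python3 - <<'E'
from h import *
T=np.load('pics/w1.npz')['T']
c=lambda u,v,z:wcast(T,270+u/2.7-.3,85+v/2.7-.3,z)
A=c(112.5,368,.027);B=c(245,368,.027);C=c(114.5,590,.027);D=c(237,591,.027)
print(A,B,C,D,(A+B)/2,(C+D)/2);print(B-A,D-C)
m=((A+B)/2-(C+D)/2);print('yaw',np.arctan2(-m[0],m[1]),np.linalg.norm(m))
# bar: ends (138,300) near arm, (138,466)
yaw=-.03;R=np.array([[np.cos(yaw),-np.sin(yaw)],[np.sin(yaw),np.cos(yaw)]])
o=((A+B)/2)[:2]-R@[0,-.02];print('o from lips',o)
A=np.array([.48291,-.05368]);B=np.array([.58524,-.05622]);print('o from base',(A+B)/2-R@[.012,.075])
for z in(.052,.056,.06):
    for u,v in((138,310),(138,466)):print(z,R.T@(c(u,v,z)[:2]-o))
for u,v,z in ((178,390,.018),(185,416,.029),(185,443,.029)):print(R.T@(c(u,v,z)[:2]-o))
E
```

```text
[ 0.49996189 -0.14832798  0.027     ] [ 0.53886894 -0.14961851  0.027     ] [ 0.49795054 -0.22038215  0.027     ] [ 0.53646517 -0.22201543  0.027     ] [ 0.51941541 -0.14897324  0.027     ] [ 0.51720785 -0.22119879  0.027     ]
[ 0.03890706 -0.00129053  0.        ] [ 0.03851463 -0.00163328  0.        ]
yaw -0.030555299846034275 0.07225927846874544
o from lips [ 0.52001532 -0.12898224]
o from base [ 0.51983074 -0.12955631]
0.052 [-0.01230295  0.00237202]
0.052 [-0.01227154 -0.04145362]
0.056 [-0.01235378  0.0031791 ]
0.056 [-0.01232283 -0.03999448]
0.06 [-0.0124046   0.00398618]
0.06 [-0.01237412 -0.03853534]
[ 0.00033803 -0.02926753]
[ 0.00192496 -0.03415183]
[ 0.00204536 -0.04259067]
```

Emit:
move_arm(increments="0.4 2.7 2.9 -10 0 0 0.004; 0.4 0 0 -20 0 0 0; 0.4 0 0 -25 0 0 0; 0.4 0 0 -25 0 0 0; 0.4 0 0 -25 0 0 0; 0.4 0 0 -20 0 0 0; 0.4 0 0 -8.5 0 0 0; 0.4 0 0 0 0 0 0", newtons=35)

```text
t: 3.15
eef_pos: [0.507, -0.145, 0.0433]
tool_rot: [-0.001, 0.717, 0.697, -0.0]
contact_force: [-0.9, -0.2, -0.3]
gripper_width: 0.396
```

Emit:
move_arm(increments="0 0 0 0 0 0 0; 0 0 0 0 0 0 0; 0 0 0 0 0 0 0; 0 0 0 0 0 0 0; 0 0 0 0 0 0 0; 0 0 0 0 0 0 0; 0 0 0 0 0 0 0; 0 0 0 0 0 0 0", newtons=35)

```text
t: 4.15
eef_pos: [0.5076, -0.1454, 0.0444]
tool_rot: [0.0, 0.717, 0.697, 0.0]
contact_force: [-1.1, 1.0, 5.3]
gripper_width: 0.072
```

```bash
python3 - <<'E'
from h import *
p,d,T=wshot('w2');o=bot.get_obs();print(o['eef_pos'],o['t'],o['contact_force'],o['gripper_width'])
p,d=vision.read_camera('scene');cv2.imwrite('pics/s2.png',cv2.resize(p[160:330,240:440,::-1],None,fx=3,fy=3))
E
```

```text
[ 0.50765159 -0.14542238  0.04441192] 4.2 [-1.57257782  1.03055701  6.57490049] 0.07739668682409943
```

View pics/w2.png

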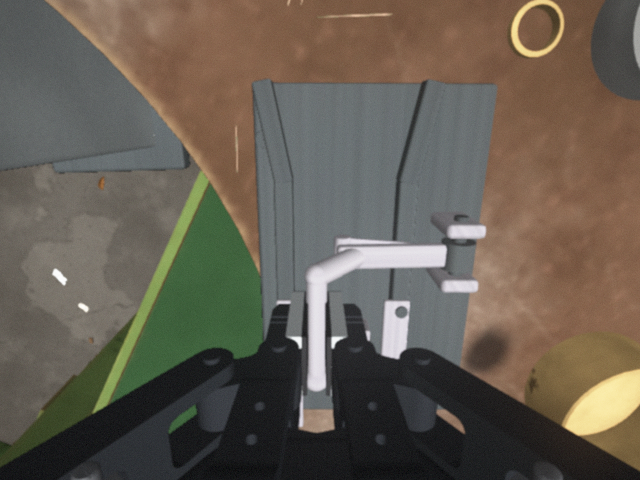

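View pics/s2.png

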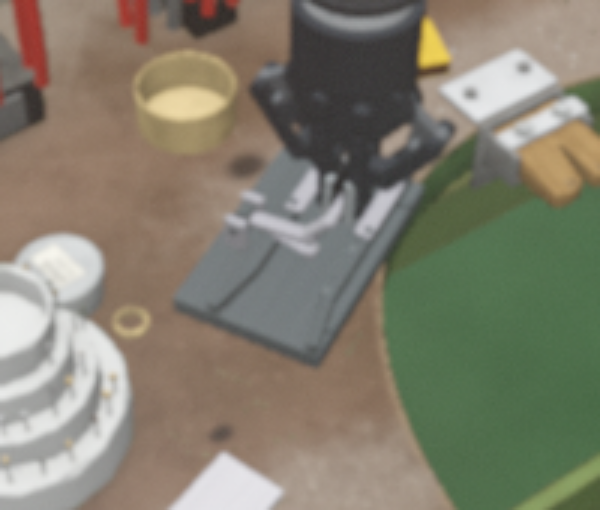

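Emit:
move_arm(increments="0 2.6 -0.1 5.8 0 0 0; 0 3.2 -0.1 5.6 0 0 0; 0 3.7 -0.1 5.2 0 0 0; 0 4.2 -0.1 4.8 0 0 0; 0 4.6 -0.1 4.4 0 0 0; 0 5.1 -0.2 3.9 0 0 0; 0 5.4 -0.2 3.4 0 0 0; 0 0 0 0 0 0 0")

```text
t: 5.25
eef_pos: [0.5333, -0.1463, 0.0773]
tool_rot: [-0.002, 0.717, 0.697, -0.002]
contact_force: [-12.1, 0.2, 7.1]
gripper_width: 0.072
```

Emit:
move_arm(increments="0 5.7 -0.2 2.8 0 0 0; 0 6 -0.2 2.3 0 0 0; 0 6.2 -0.2 1.7 0 0 0; 0 6.3 -0.2 1.1 0 0 0; 0 6.3 -0.2 0.4 0 0 0; 0 0 0 0 0 0 0; 0 0 0 0 0 0 0; 0 0 0 0 0 0 0")

```text
t: 6.25
eef_pos: [0.5664, -0.1474, 0.0861]
tool_rot: [-0.0, 0.717, 0.697, -0.0]
contact_force: [-4.2, 1.1, 3.0]
gripper_width: 0.071
```

```bash
python3 - <<'E'
from h import *
p,d,T=wshot('w3');o=bot.get_obs();print(o['eef_pos'],o['t'],o['contact_force'],o['gripper_width'])
p,d=vision.read_camera('scene');cv2.imwrite('pics/s3.png',cv2.resize(p[160:330,240:440,::-1],None,fx=3,fy=3))
E
```

```text
[ 0.56643363 -0.1473442   0.08610185] 6.3 [-5.01653846  0.02792856  3.29088484] 0.07728349199993588
```

View pics/w3.png

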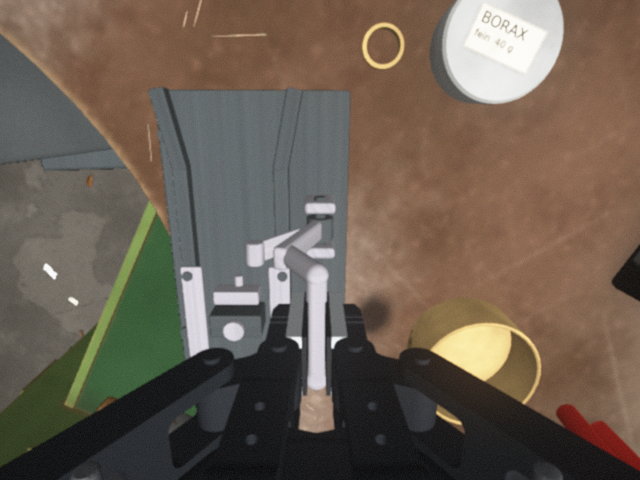

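View pics/s3.png

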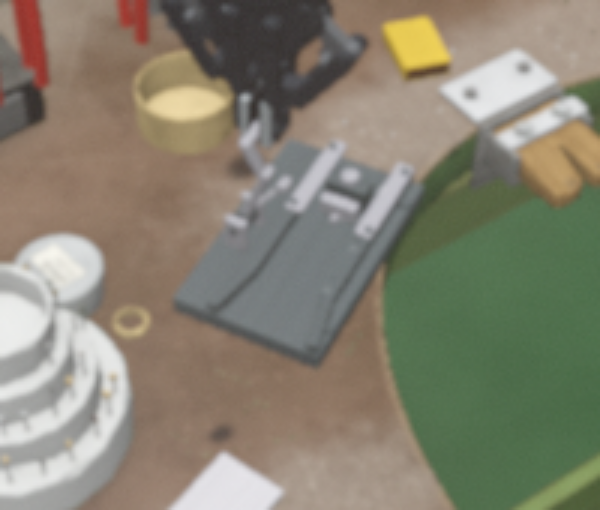

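Emit:
move_arm(increments="0 1.5 0 0 0 0 0; 0 1.5 0 0 0 0 0; 0 0 0 0 0 0 0; 0 0 0 0 0 0 0; 0 0 0 0 0 0 0; 0 0 0 0 0 0 0; 0 0 0 0 0 0 0; 0 0 0 0 0 0 0")

```text
t: 7.35
eef_pos: [0.5678, -0.1474, 0.0862]
tool_rot: [-0.001, 0.717, 0.697, -0.002]
contact_force: [-11.3, -0.3, 9.1]
gripper_width: 0.074
```

Emit:
move_arm(increments="0.3 -1 0 0 0 0 0; 0.3 0 0 0 0 0 0; 0.3 0 0 0 0 0 0; 0.3 0 0 5 0 0 0; 0.35 0 0 15 0 0 0; 0.4 0 5 25 0 0 0; 0.6 -5 15 30 0 0 0; 0.8 -10 30 25 0 0 0")

```text
t: 8.35
eef_pos: [0.5542, -0.0979, 0.1875]
tool_rot: [0.001, 0.718, 0.696, 0.001]
contact_force: [-0.3, 0.6, -0.6]
gripper_width: 0.787
```

Emit:
move_arm(increments="0.8 -15 25 0 0 0 -0.03; 0.8 -15 30 0 0 0 -0.035; 0.8 -12 30 0 0 0 -0.035; 0.8 -10 30 0 0 0 -0.035; 0.8 -7 30 0 0 0 -0.032; 0.8 0 30 0 0 0 0; 0.8 0 8 0 0 0 0; 0.8 0 0 0 0 0 0")

```text
t: 9.35
eef_pos: [0.4949, 0.0856, 0.1857]
tool_rot: [0.0, 0.773, 0.635, 0.0]
contact_force: [0.1, -0.5, -0.3]
gripper_width: 0.803
```

```bash
python3 - <<'E'
from h import *
p,d,T=wshot('w4');o=bot.get_obs();print(o['eef_pos'],o['t'],o['contact_force'],o['gripper_width'])
p,d=vision.read_camera('scene');cv2.imwrite('pics/s4.png',cv2.resize(p[160:330,240:440,::-1],None,fx=3,fy=3))
E
```

```text
[0.49486418 0.08478836 0.18548544] 9.4 [-0.36426249 -0.3142317  -0.06015145] 0.8037995791400785
```

View pics/w4.png

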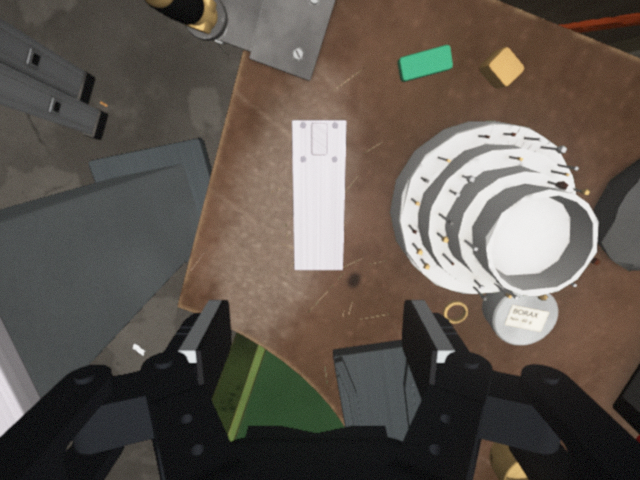

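View pics/s4.png

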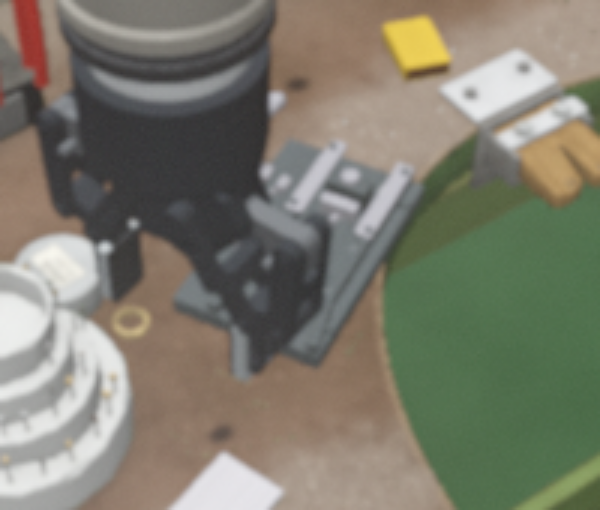

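```bash
python3 - <<'E'
from h import *
a=cv2.imread('pics/w4.png');T=np.load('pics/w4.npz')['T']
m=(a.min(2)>150).astype(np.uint8);n,l,s,c=cv2.connectedComponentsWithStats(m);k=l[230,320];print(s[k])
M=l==k
rows=np.arange(170,262);L=np.array([np.where(M[r])[0][0]-.5 for r in rows]);R=np.array([np.where(M[r])[0][-1]+.5 for r in rows])
cols=np.arange(300,338);B=np.array([np.where(M[:,q])[0][-1]+.5 for q in cols]);
cT=np.r_[296:308,332:342];Tp=np.array([np.where(M[:,q])[0][0]-.5 for q in cT])
fl=np.polyfit(rows,L,1);fr=np.polyfit(rows,R,1);fb=np.polyfit(cols,B,1);ft=np.polyfit(cT,Tp,1)
def X(f,g):
    v=200.
    for _ in range(20):u=np.polyval(f,v);v=np.polyval(g,u)
    return wcast(T,u,v,.006)[:2]
a1,a2,b1,b2=X(fl,fb),X(fr,fb),X(fl,ft),X(fr,ft)
print(a1,a2,b1,b2);print(np.linalg.norm(a1-a2),np.linalg.norm(b1-b2),np.linalg.norm((a1+a2-b1-b2)/2))
ax=(b1+b2-a1-a2)/2;yaw=np.arctan2(-ax[0],ax[1]);print('yaw',yaw,'xyaw',np.arctan2(*(a2-a1)[::-1]),'ctr',(a1+a2+b1+b2)/4,'block',(a1+a2+b1+b2)/4+ax/np.linalg.norm(ax)*.051)
q=bot.get_obs()['tool_rot'];print('tool yaw',2*np.arctan2(q[2],q[1]))
cv2.imwrite('pics/w4z.png',cv2.resize(a[110:280,280:360],None,fx=3.4,fy=3.4))
E
```

```text
[ 292  120   55  151 7797]
[0.46385612 0.03765841] [0.50750616 0.02922769] [0.48918548 0.16518416] [0.53257487 0.15663367]
0.044456757027490544 0.0442238637959679 0.1299328166540261
yaw -0.19517573991986178 xyaw -0.1907942271532786 ctr [0.49828066 0.09717598] block [0.50817154 0.14720767]
tool yaw 1.373126689632644
```

View pics/w4z.png

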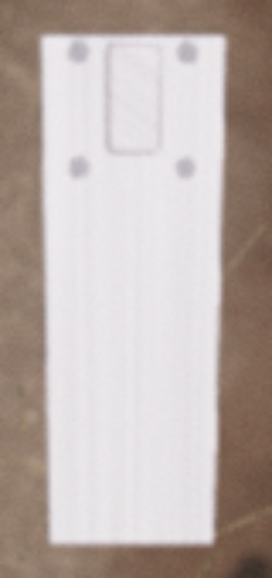

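Emit:
move_arm(increments="0.6 6.3 30.4 -10 0 0 0.003; 0.5 7 32 -15 0 0 0; 0.45 0 0 -30 0 0 0; 0.45 0 0 -35 0 0 0; 0.45 0 0 -35 0 0 0; 0.45 0 0 -30 0 0 0; 0.45 0 0 -13 0 0 0; 0.45 0 0 0 0 0 0", newtons=60)

```text
t: 10.45
eef_pos: [0.5078, 0.1473, 0.0168]
tool_rot: [-0.0, 0.772, 0.635, -0.001]
contact_force: [0.0, 0.4, -0.0]
gripper_width: 0.453
```

```bash
python3 - <<'E'
from h import *
o=bot.get_obs();print(o['eef_pos'],o['t'],o['contact_force'],o['tool_rot'])
p,d,T=wshot('w5')
E
```

```text
[0.50781029 0.1473443  0.0168091 ] 10.45 [ 0.02182033  0.39010285 -0.00046863] [-8.91405684e-05  7.72251211e-01  6.35316933e-01 -6.73228412e-04]
```

View pics/w5.png

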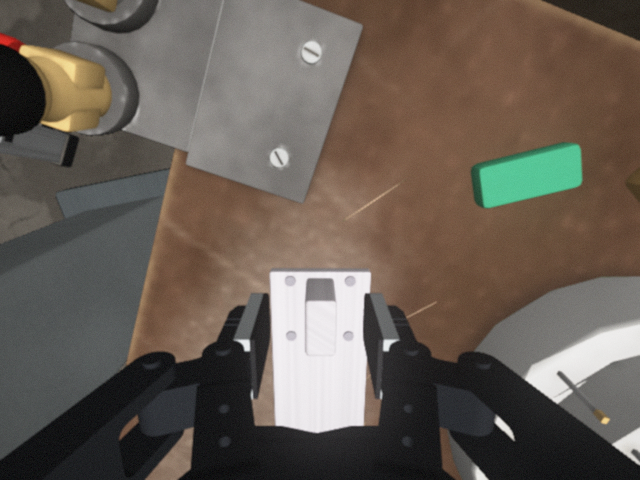

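Emit:
move_arm(increments="0.45 0.3 0 -5 0 0 0; 0.45 0 0 -3 0 0 0; 0.1 0 0 0 0 0 0; 0 0 0 0 0 0 0; 0 0 0 0 0 0 0; 0 0 0 0 0 0 0; 0 0 0 0 0 0 0; 0 0 0 0 0 0 0", newtons=60)

```text
t: 11.5
eef_pos: [0.5086, 0.1483, 0.0096]
tool_rot: [0.0, 0.772, 0.636, 0.0]
contact_force: [-0.1, -0.3, 6.3]
gripper_width: 0.126
```

```bash
python3 - <<'E'
from h import *
f=np.load('pics/w4.npz');T=f['T'];d=f['d'];v,u=np.mgrid[:480,:640]
p=np.stack([(u-K['cx'])/K['fx']*d,(v-K['cy'])/K['fy']*d,d,np.ones_like(d)],-1).reshape(-1,4)[d.ravel()>0]
P=(p@T.T)[:,:3]
for x in np.arange(.545,.66,.01):
    row=[]
    for y in np.arange(-.02,.15,.01):
        q=P[(abs(P[:,0]-x)<.005)&(abs(P[:,1]-y)<.005)];row.append('%4d'%(1000*q[:,2].max()) if len(q) else '   .')
    print('%.3f'%x,' '.join(row))
E
```

```text
0.545    2    2    2    2    2    3    2    2  254  258  271  274    3    2    2    2    3
0.555    3    2    3    2    3    3   19   39   39  258  271  275    2    2    3    2    2
0.565    0    2    2    2    3   40   59   63   63   60  267  268   40   37    3    2    2
0.575    2    2    2    2   40   41   63   65   65   84   65   64   56   55   38    3    2
0.585    2    3    3   40   40   64   65   88   89  106   93   66   79   55   40    2    2
0.595    6    2   39   40   64   65   89  116  116  116  116  114   88   82   64   40    2
0.605    7    2   41   62   79  116  116  116   98   98  116  117   89   82   64   41    2
0.615    3    .   40   63   89  115  116   98   97   98   98  116  116   84   65   41   16
0.625    2    .   61   63   64  117  116   98   97   97   97  115  117   88   65   56   25
0.635   31   28   39    .    .  115  117   98   97   97   98  116  116   88   64   41   27
0.645   31   30    .    .    .    .  117  116   99   98  115  116  116   66   63   55    3
0.655   32   31    .    .    .    .  113  118  116  116  116  115   87   65   61   40    2
```

Emit:
move_arm(increments="0 0 0 5 0 0 0; 0 0 0 10 0 0 0; 0 0 0 15 0 0 0; 0 0 0 15 0 0 0; 0 0 0 10 0 0 0; 0 0 0 0 0 0 0; 0 0 0 0 0 0 0; 0 0 0 0 0 0 0")

```text
t: 12.5
eef_pos: [0.5078, 0.148, 0.0637]
tool_rot: [-0.0, 0.772, 0.636, -0.0]
contact_force: [-0.1, -0.1, -1.4]
gripper_width: 0.123
```

```bash
python3 - <<'E'
from h import *
o=bot.get_obs();print(o['eef_pos'],o['t'],o['contact_force'],o['torque'])
p,d,T=wshot('w6')
p,d=vision.read_camera('scene');cv2.imwrite('pics/s6.png',cv2.resize(p[230:430,190:390,::-1],None,fx=3,fy=3))
E
```

```text
[0.50781737 0.14800887 0.06368664] 12.5 [-0.08409439 -0.1034865  -1.3655305 ] [ 0.0455955  -0.04375652  0.00755893]
```

View pics/w6.png

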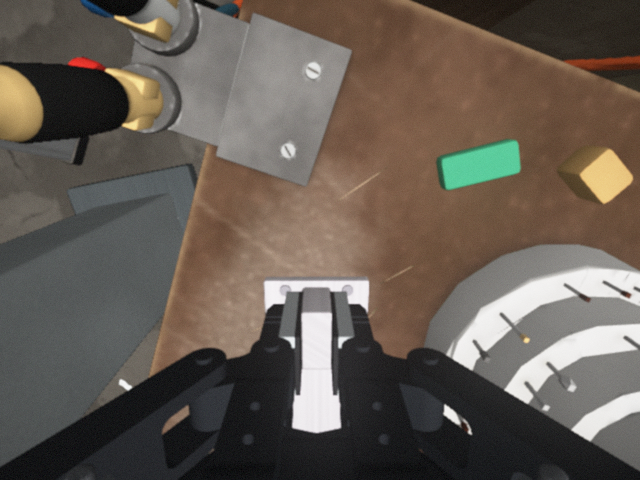

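View pics/s6.png

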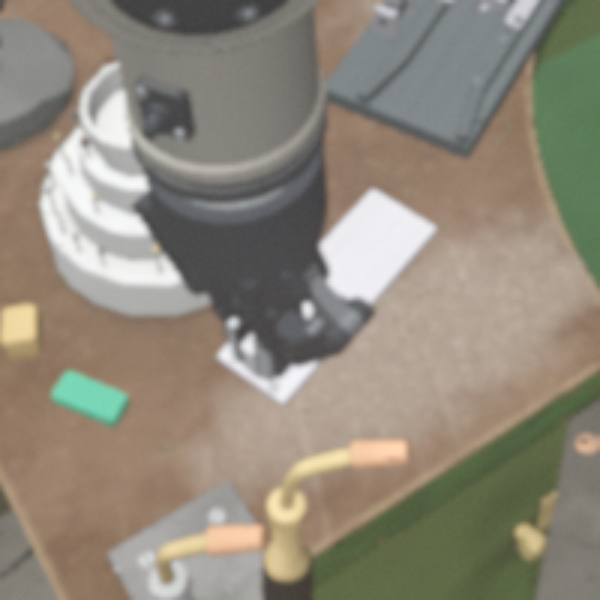

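```bash
cat > tilt.py <<'E'
from h import *
import sys
p,d=vision.read_camera('scene');c=vision.calibration('scene')
np.savez('pics/sc.npz',p=p,d=d)
v,u=np.mgrid[:480,:640]
P=np.stack([(u-c['cx'])/c['fx']*d,(v-c['cy'])/c['fy']*d,d],-1);P=(P-c['t'])@c['R']
x0,x1,y0,y1,z0,z1=map(float,sys.argv[1:7])
m=(p.min(2)>170)&(P[...,0]>x0)&(P[...,0]<x1)&(P[...,1]>y0)&(P[...,1]<y1)&(P[...,2]>z0)&(P[...,2]<z1)
m=cv2.erode(m.astype(np.uint8),np.ones((3,3)))>0
Q=P[m];A=np.c_[Q[:,:2]-Q[:,:2].mean(0),np.ones(len(Q))]
s=np.linalg.lstsq(A,Q[:,2],rcond=None)[0];print(len(Q),Q.mean(0),'slopes',s,'range',Q.min(0),Q.max(0))
E
python3 tilt.py .4 .6 0 .13 .03 .1
```

```text
701 [0.49819558 0.06660456 0.05915451] slopes [-0.16673124 -0.04123719  0.05915451] range [0.46698835 0.03364212 0.03230191] [0.59928153 0.12617877 0.0647319 ]
```

```bash
python3 tilt.py .4 .53 0.02 .12 .045 .075
```

```text
682 [0.49105199 0.06341333 0.06063565] slopes [-0.00110118  0.00606263  0.06063565] range [0.46762262 0.03379487 0.05732256] [0.51404269 0.0952928  0.06451707]
```

Emit:
move_arm(increments="0 1 -17.6 0 0 0 0.0236; 0 1.5 -17.6 0 0 0 0.0236; 0 2 -17.6 0 0 0 0.0236; 0 2.5 -17.6 0 0 0 0.0236; 0 3 -17.6 0 0 0 0.0236; 0 3.3 -17.6 0 0 0 0.0236; 0 3.5 -17.4 0 0 0 0.0234; 0 0 0 0 0 0 0")

```text
t: 13.7
eef_pos: [0.5251, 0.0237, 0.0639]
tool_rot: [0.0, 0.718, 0.696, -0.0]
contact_force: [-0.4, 0.6, -0.9]
gripper_width: 0.126
```

```bash
python3 - <<'E'
from h import *
o=bot.get_obs();q=o['tool_rot'];print(o['eef_pos'],o['t'],o['contact_force'],2*np.arctan2(q[2],q[1]))
p,d=vision.read_camera('scene');cv2.imwrite('pics/s7.png',cv2.resize(p[180:340,240:440,::-1],None,fx=4,fy=3.7))
p,d=vision.read_camera('top');cv2.imwrite('pics/t7.png',cv2.resize(p[225:325,200:400,::-1],None,fx=4,fy=4))
E
```

```text
[0.52506188 0.0237159  0.0639429 ] 13.7 [-0.39883645  0.59516953 -0.87150084] 1.5397997407034936
```

View pics/s7.png

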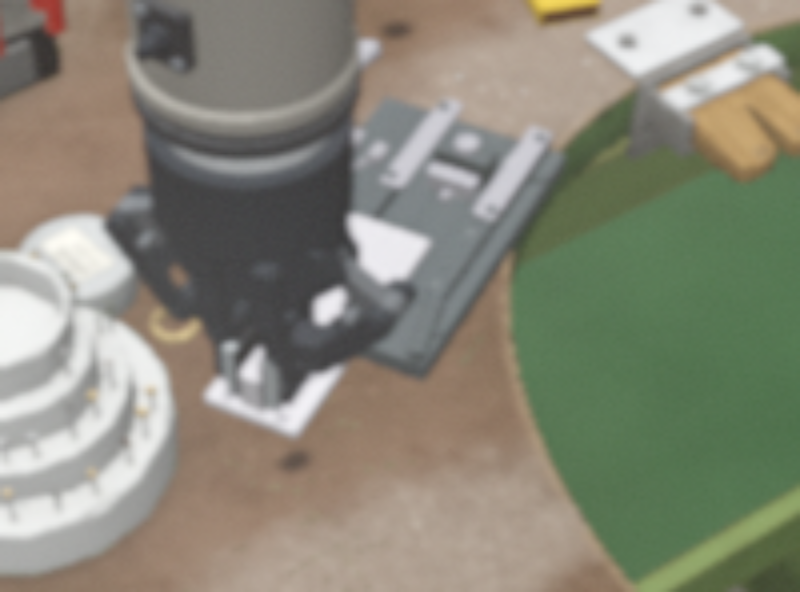

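View pics/t7.png

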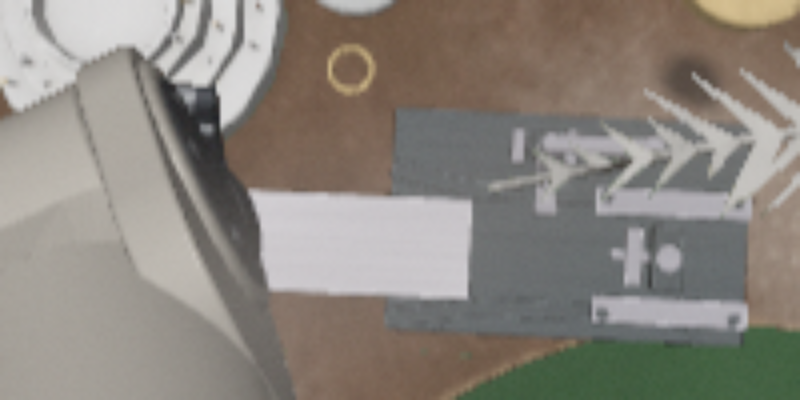

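```bash
python3 - <<'E'
from h import *
c=lambda u,v,z:cast('top',200+u/4-.4,225+v/4-.4,z)[:2]
a,b=c(473,199,.060),c(468,299,.060);l1,l2=c(597,214,.027),c(594,297,.027);e1,e2=c(745,217,.027),c(743,304,.027)
print(a,b,np.linalg.norm(a-b),(a+b)/2,l1,l2,(l1+l2)/2,(e1+e2)/2)
o=np.array([.52,-.129]);yaw=-.03;R=np.array([[np.cos(yaw),-np.sin(yaw)],[np.sin(yaw),np.cos(yaw)]])
for x in((a+b)/2,(l1+l2)/2,(e1+e2)/2):print(R.T@(x-o)*1000)
p=c(267,191,.060);q=c(267,291,.060);print(R.T@((p+q)/2-o)*1000)
E
```

```text
[ 0.54546219 -0.09415848] [ 0.50110715 -0.09262811] 0.044381429039761375 [ 0.52328467 -0.09339329] [ 0.5397019 -0.1515887] [ 0.50160981 -0.15067691] [ 0.52065586 -0.15113281] [ 0.51949783 -0.21935802]
[ 2.21515179 35.68920875]
[  1.31944477 -22.10317721]
[  2.2083935  -90.33242538]
[  1.54825696 126.26728426]
```

Emit:
move_arm(increments="0 -0.3 6 -8 0 0 0; 0 0 0 -10 0 0 0; 0 0 0 -10 0 0 0; 0 0 0 -6 0 0 0; 0 0 0 -3 0 0 0; 0 0 0 -1 0 0 0; 0 0 0 0 0 0 0; 0 0 0 0 0 0 0")

```text
t: 14.8
eef_pos: [0.5249, 0.0312, 0.0265]
tool_rot: [0.0, 0.717, 0.697, 0.0]
contact_force: [-0.2, 0.2, -0.2]
gripper_width: 0.127
```

```bash
python3 - <<'E'
from h import *
o=bot.get_obs();q=o['tool_rot'];print(o['eef_pos'],o['t'],o['contact_force'],2*np.arctan2(q[2],q[1]))
p,d=vision.read_camera('scene');cv2.imwrite('pics/s8.png',cv2.resize(p[180:340,240:440,::-1],None,fx=4,fy=3.7))
p,d=vision.read_camera('top');cv2.imwrite('pics/t8.png',cv2.resize(p[225:325,200:400,::-1],None,fx=4,fy=4))
E
```

```text
[0.52492693 0.03116117 0.02646976] 14.8 [-0.2184741   0.17779435 -0.17663082] 1.5426542773647614
```

View pics/s8.png

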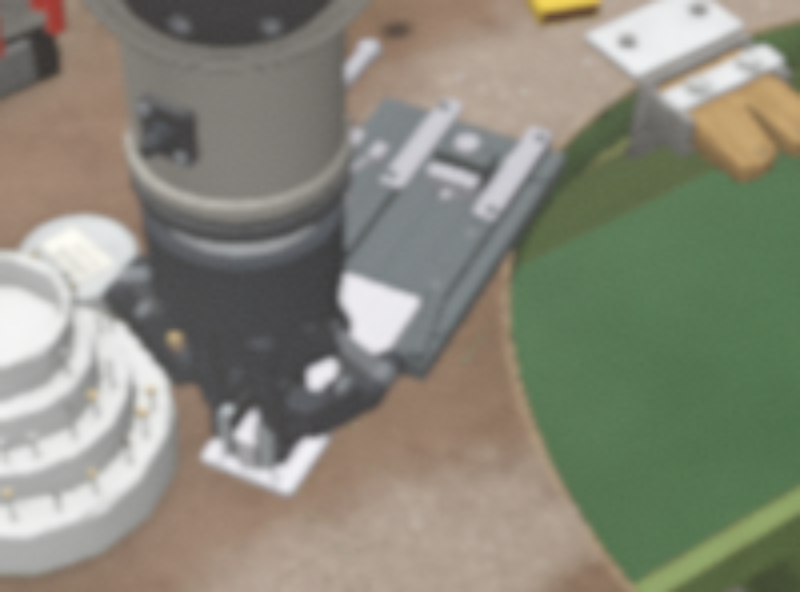

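View pics/t8.png

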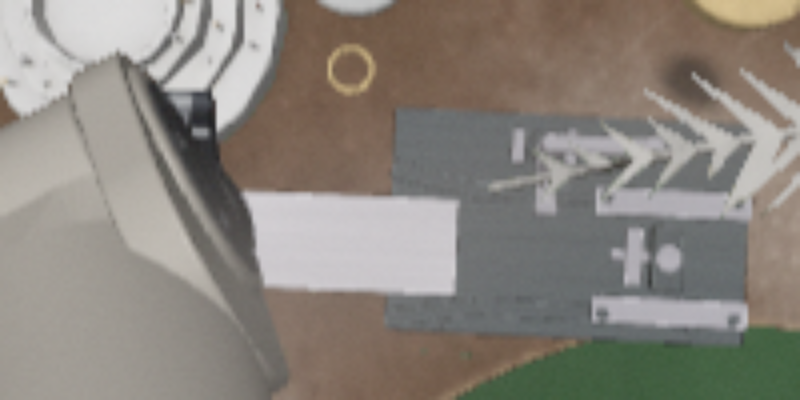

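```bash
python3 - <<'E'
from h import *
a=cv2.imread('pics/t8.png');cv2.imwrite('pics/t8z.png',cv2.resize(a[180:330,380:760],None,fx=2.1,fy=2.1,interpolation=cv2.INTER_CUBIC))
p=np.load('pics/sc.npz')
im=cv2.imread('pics/t8.png')
g=im[...,0].astype(int)
for u in(300,350,400,440):print('plate',u,[v for v in range(150,340) if (g[v,u]>150)!=(g[v-1,u]>150)])
for u in(610,640,700):print('lips',u,[v for v in range(180,340) if (g[v,u]>150)!=(g[v-1,u]>150)])
E
```

```text
plate 300 [193, 289]
plate 350 [196, 291]
plate 400 [196, 294]
plate 440 [199, 296]
lips 610 [188, 195, 204, 214, 298, 323]
lips 640 [189, 214, 229, 266, 297, 324]
lips 700 [193, 218, 301, 326]
```

View pics/t8z.png

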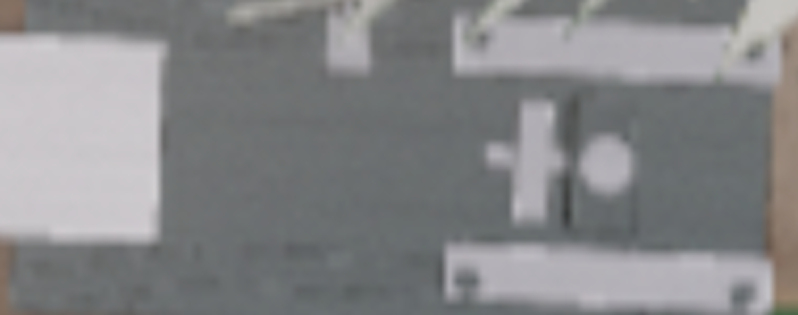

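```bash
cat > meas.py <<'E'
from h import *
import sys
p,d=vision.read_camera('top');im=p[...,2].astype(float)
cv2.imwrite('pics/tm.png',p[:,:,::-1])
def sub(u,v0,v1,rise,th=150):
    col=cv2.GaussianBlur(im,(3,1),0)[v0:v1,u]
    for i in range(len(col)-1):
        if (col[i]<th<=col[i+1]) if rise else (col[i]>=th>col[i+1]):
            return v0+i+(th-col[i])/(col[i+1]-col[i])
o=np.array([.52,-.129]);yaw=-.03;R=np.array([[np.cos(yaw),-np.sin(yaw)],[np.sin(yaw),np.cos(yaw)]])
J=lambda u,v,z:R.T@(cast('top',u,v,z)[:2]-o)*1000
def edge(us,v0,v1,rise,z):
    A=np.array([J(u,s,z) for u in us if (s:=sub(u,v0,v1,rise)) is not None]);f=np.polyfit(A[:,1],A[:,0],1);r=A[:,0]-np.polyval(f,A[:,1]);A=A[abs(r)<.7];return np.polyfit(A[:,1],A[:,0],1)
zp=float(sys.argv[1]);u0,u1=int(sys.argv[2]),int(sys.argv[3])
us=range(u0,u1)
a=edge(us,265,285,True,zp);b=edge(us,290,305,False,zp)
print('plate edges x(y) slope,int:',a,b,'mid',(a+b)/2,'w',(a-b)[1])
us=range(355,384)
c=edge(us,270,284,False,.027);e=edge(us,291,303,True,.027)
print('lips',c,e,'mid',(c+e)/2,'w',(c-e)[1])
m=(a+b)/2;l=(c+e)/2
for y in map(float,sys.argv[4:]):print(y,'plate-lipline',np.polyval(m,y)-np.polyval(l,y))
E
python3 meas.py .0225 268 312 45 120
```

```text
plate edges x(y) slope,int: [-1.11720573e-02  2.50671578e+01] [-9.63608764e-04 -2.04680450e+01] mid [-0.00606783  2.29955641] w 45.53520287136077
lips [-0.07597268 15.4837126 ] [ 2.44147583e-03 -1.68270316e+01] mid [-0.0367656  -0.67165952] w 32.31074423430145
45.0 plate-lipline 4.3526156309765325
120.0 plate-lipline 6.654948469744893
```

Emit:
move_arm(increments="0 -0.2 -6 -0.4 0 0 0; 0 -0.2 -7 -0.4 0 0 0; 0 -0.2 -8 0 0 0 0; 0 -0.2 -8 0 0 0 0; 0 -0.2 -8 0 0 0 0; 0 -0.2 -8 0 0 0 0; 0 -0.2 -8 0 0 0 0; 0 0 0 0 0 0 0")

```text
t: 15.95
eef_pos: [0.5233, -0.0228, 0.0254]
tool_rot: [0.0, 0.717, 0.697, -0.0]
contact_force: [-0.1, 0.1, -0.3]
gripper_width: 0.123
```

```bash
cat > look.py <<'E'
from h import *
import sys
n=sys.argv[1]
o=bot.get_obs();q=o['tool_rot'];e=o['eef_pos']
print(e,o['t'],o['contact_force'],o['torque'],'yaw',2*np.arctan2(q[2],q[1]),'jig',(e[0]-.52)-.03*(e[1]+.129),e[1]+.129+.03*(e[0]-.52))
p,d=vision.read_camera('scene');a=cv2.resize(p[190:330,270:410,::-1],None,fx=4,fy=4,interpolation=cv2.INTER_CUBIC)
cv2.imwrite(f'pics/s{n}.png',a)
p,d=vision.read_camera('top');cv2.imwrite(f'pics/t{n}.png',cv2.resize(p[225:325,200:400,::-1],None,fx=4,fy=4,interpolation=cv2.INTER_CUBIC))
E
python3 look.py 9
```

```text
[ 0.52325953 -0.02275948  0.02535873] 15.95 [-0.0607933   0.12853049 -0.31419487] [ 0.03671405 -0.02622667  0.02050242] yaw 1.5414494373450227 jig 7.231010937759413e-05 0.10633831066694505
```

View pics/s9.png

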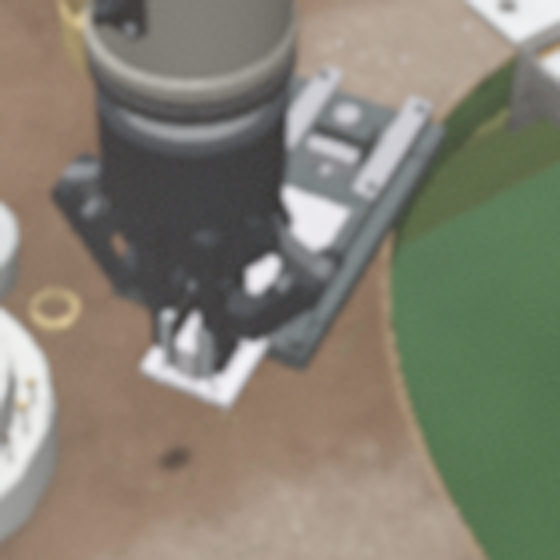

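View pics/t9.png

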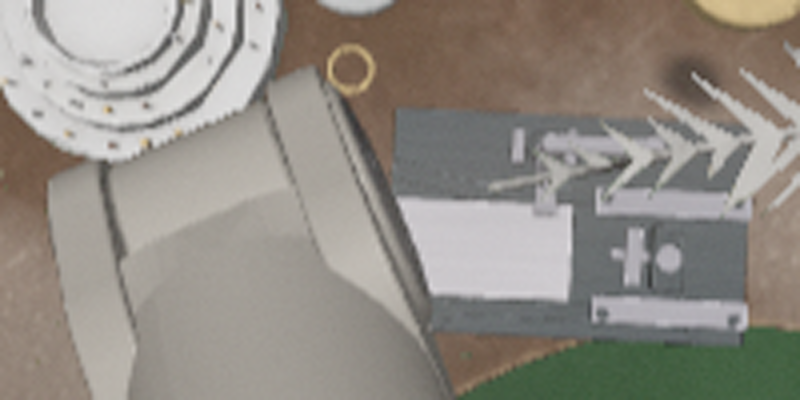

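Emit:
move_arm(increments="0 -0.1 -3 0 0 0 0; 0 -0.1 -3 0 0 0 0; 0 -0.1 -3 0 0 0 0; 0 -0.1 -3 0 0 0 0; 0 -0.1 -3 0 0 0 0; 0 -0.05 -2 0 0 0 0; 0 0 0 0 0 0 0; 0 0 0 0 0 0 0")

```text
t: 17.05
eef_pos: [0.5228, -0.0387, 0.0254]
tool_rot: [-0.0, 0.717, 0.697, 0.0]
contact_force: [-1.4, -0.2, -1.5]
gripper_width: 0.124
```

```bash
python3 look.py 10
```

```text
[ 0.52277822 -0.03866781  0.02542109] 17.05 [-1.40512004 -0.23226839 -1.51360067] [ 0.01656613  0.01466924 -0.00459063] yaw 1.5428692639005295 jig 6.82585043911008e-05 0.09041553594801724
```

View pics/t10.png

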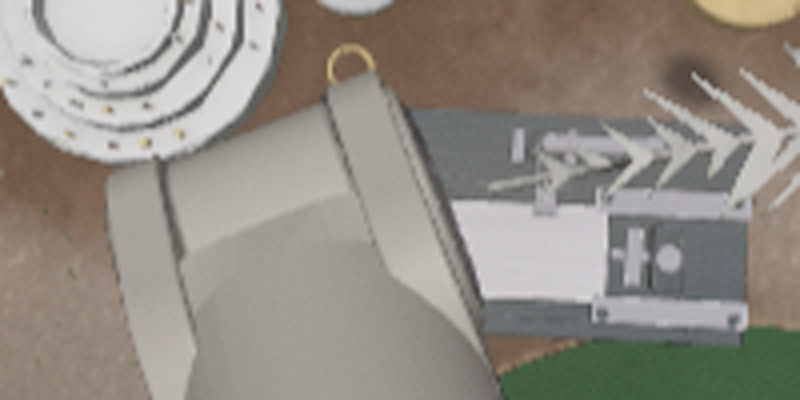

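Emit:
move_arm(increments="0 0 -1 0 0 0 0; 0 -0.1 -1 0 0 0 0; 0 0 -1 0 0 0 0; 0 -0.1 -1 0 0 0 0; 0 0 -1 0 0 0 0; 0 0 -1 0 0 0 0; 0 0 0 0 0 0 0; 0 0 0 0 0 0 0")

```text
t: 18.15
eef_pos: [0.5226, -0.0448, 0.0254]
tool_rot: [-0.0, 0.717, 0.697, 0.0]
contact_force: [0.4, -0.1, -1.1]
gripper_width: 0.123
```

Emit:
move_arm(increments="0 0 -0.5 0 0 0 0; 0 0 -0.5 0 0 0 0; 0 0 -0.5 0 0 0 0; 0 0 -0.5 0 0 0 0; 0 0 0 0 0 0 0; 0 0 0 0 0 0 0; 0 0 0 0 0 0 0; 0 0 0 0 0 0 0")

```text
t: 19.15
eef_pos: [0.5226, -0.0466, 0.0254]
tool_rot: [-0.0, 0.717, 0.697, 0.0]
contact_force: [-0.0, 1.8, -0.7]
gripper_width: 0.127
```

Emit:
move_arm(increments="0 0 -0.5 0 0 0 0; 0 0 0 0 0 0 0; 0 0 -0.5 0 0 0 0; 0 0 0 0 0 0 0; 0 0 0 0 0 0 0; 0 0 0 0 0 0 0; 0 0 0 0 0 0 0; 0 0 0 0 0 0 0")

```text
t: 20.15
eef_pos: [0.5227, -0.0469, 0.0255]
tool_rot: [-0.0, 0.717, 0.697, 0.0]
contact_force: [-1.0, 5.8, 0.4]
gripper_width: 0.127
```

Emit:
move_arm(increments="0 0 0 -0.4 0 0 0; 0 0 0 -0.4 0 0 0; 0 0 0 0 0 0 0; 0 0 0 0 0 0 0; 0 0 0 0 0 0 0; 0 0 0 0 0 0 0; 0 0 0 0 0 0 0; 0 0 0 0 0 0 0")

```text
t: 21.15
eef_pos: [0.5228, -0.0469, 0.0248]
tool_rot: [-0.0, 0.717, 0.697, 0.001]
contact_force: [-0.4, 4.9, -0.1]
gripper_width: 0.122
```

Emit:
move_arm(increments="0 0 -0.2 -0.4 0 0 0; 0 0 0 0 0 0 0; 0 0 0 0 0 0 0; 0.3 0 0 0 0 0 0; 0.3 0 0 0 0 0 0; 0.3 0 0 0 0 0 0; 0.3 0 0 0 0 0 0; 0.3 0 0 0 0 0 0")

```text
t: 22.15
eef_pos: [0.5225, -0.0481, 0.0242]
tool_rot: [0.0, 0.717, 0.697, -0.0]
contact_force: [0.7, 0.2, 0.2]
gripper_width: 0.296
```

```bash
python3 look.py 11; python3 - <<'E'
from h import *
wshot('w11')
E
```

```text
[ 0.52253908 -0.04812649  0.02419293] 22.15 [0.67432594 0.1622148  0.24662623] [-0.00164228 -0.01780921 -0.00163261] yaw 1.5426971003213747 jig 0.00011287770347863336 0.08094967808355905
```

View pics/t11.png

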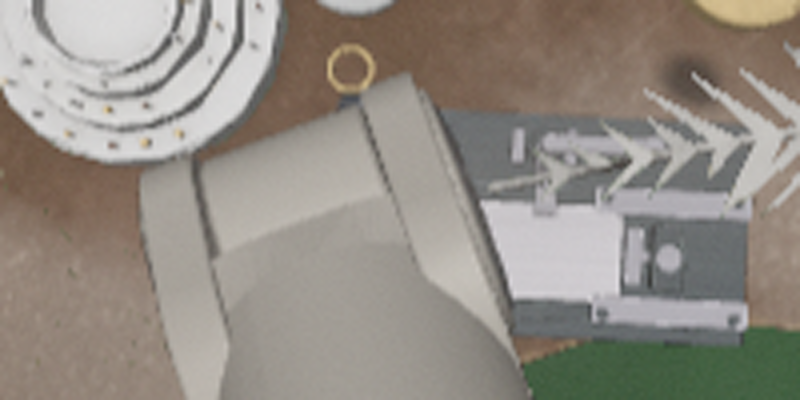

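View pics/w11.png

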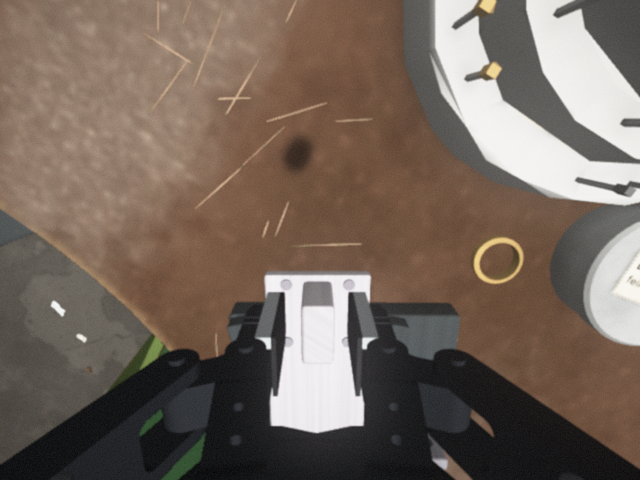

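Emit:
move_arm(increments="0.3 0 0 10 0 0 0; 0.35 0 0 25 0 0 0; 0.5 0 0 40 0 0 0; 0.6 0 0 45 0 0 0; 0.6 0 -10 30 0 0 0; 0.6 -5 -35 10 0 0 0; 0.6 -5 -40 0 0 0 0; 0.6 0 0 0 0 0 0")

```text
t: 23.3
eef_pos: [0.5118, -0.1368, 0.1848]
tool_rot: [0.001, 0.719, 0.695, -0.001]
contact_force: [-0.5, 0.6, 0.2]
gripper_width: 0.599
```

```bash
python3 - <<'E'
from h import *
o=bot.get_obs();print(o['eef_pos'],o['t'],o['contact_force'])
p,d,T=wshot('w12')
for c in [(0,-34,15),(0,5,21)]:pass
a=p[:,:,::-1]
cv2.imwrite('pics/w12z.png',cv2.resize(a[150:330,250:430],None,fx=3.2,fy=3.2,interpolation=cv2.INTER_CUBIC))
E
```

```text
[ 0.51177649 -0.13684052  0.18481746] 23.3 [-0.49007374  0.61919842  0.18050123]
```

View pics/w12.png

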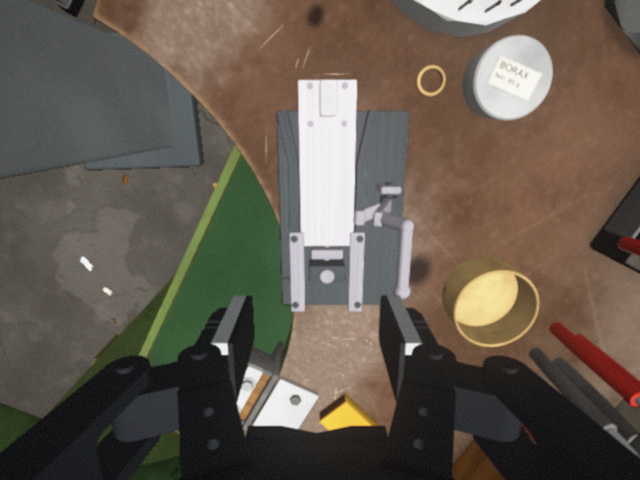

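View pics/w12z.png

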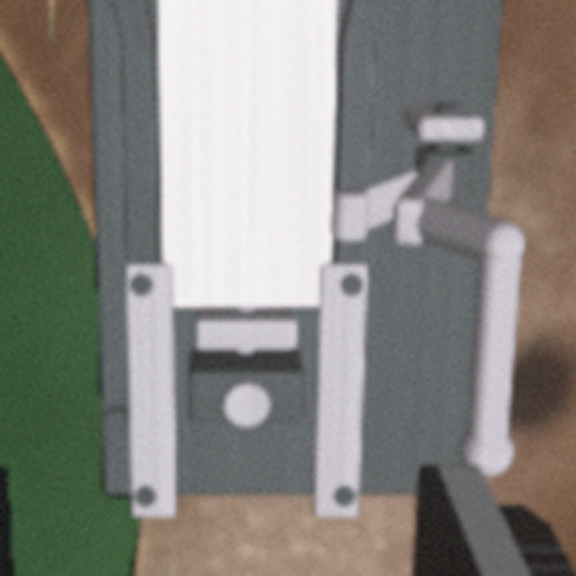

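```bash
python3 - <<'E'
from h import *
f=np.load('pics/w12.npz');T=f['T'];a=cv2.imread('pics/w12.png')
o=np.array([.52,-.129]);yaw=-.03;R=np.array([[np.cos(yaw),-np.sin(yaw)],[np.sin(yaw),np.cos(yaw)]])
J=lambda u,v,z:R.T@(wcast(T,u,v,z)[:2]-o)*1000
for u in(305,315,327,335,345):
    print(u,a[238:262,u].mean(1).astype(int))
for u,v,z in((327,245.7,.021),(327,249.6,.029),(327,258.5,.029),(327,79.5,.021),(290,233,.027),(363,233,.027)):print(J(u,v,z))
def W(x,y,z):return wproj(T,np.append(o+R@[x/1e3,y/1e3],z/1e3))
for y in(-34,-35,-36):print(y,W(0,y,21),W(0,y,29),W(0,y,16))
E
```

```text
305 [239 237 237 237 237 238 238 215 150 115 105 105 108 110 106 107 109 109
 112 108 114 112 115 110]
315 [239 238 238 239 239 237 235 207 140 103 103 125 171 200 204 203 206 204
 200 197 178 126  72  57]
327 [240 240 241 241 240 242 236 223 184 140 112 125 172 201 210 207 206 203
 203 201 199 186 136  81]
335 [239 237 240 239 237 239 235 209 143 104 108 130 170 200 206 202 204 205
 200 201 178 127  74  60]
345 [237 237 237 237 238 239 234 205 140 109 105 112 110 107 106 107 107 107
 107 108 109 106 110 106]
[  0.34405895 -33.2210512 ]
[  0.12497887 -33.95739517]
[  0.1674153  -41.79280175]
[-0.36174394 97.09748248]
[-30.26732639 -20.13865658]
[ 29.66346816 -20.3371905 ]
-34 [326.58866115 246.57440343] [326.84854841 249.64922982] [326.4323644  244.72519638]
-35 [326.5826501  247.69345173] [326.84214668 250.7923671 ] [326.42658274 245.82969099]
-36 [326.57665014 248.8104361 ] [326.83575705 251.93334521] [326.42081159 246.93217805]
```

Emit:
move_arm(increments="0 4 41 0 0 0 0; 0 4 41 0 0 0 0; 0 3.7 42 -15 0 0 0; 0 0 0 -40 0 0 0; 0 0 0 -45 0 0 0; 0 0 0 -40 0 0 0; 0 0 0 -20 0 0 0; 0 0 0 0 0 0 0", newtons=60)

```text
t: 24.35
eef_pos: [0.523, -0.0076, 0.0232]
tool_rot: [-0.001, 0.716, 0.698, -0.001]
contact_force: [-0.5, 0.3, -0.8]
gripper_width: -0.001
```

```bash
python3 look.py 13;  python3 - <<'E'
from h import *
wshot('w13')
E
```

```text
[ 0.52303788 -0.00761667  0.02318234] 24.35 [-0.46496725  0.33990528 -0.81664271] [-0.01871019 -0.01116784  0.00252843] yaw 1.5447240181311803 jig -0.0006036207504388404 0.12147446316972019
```

View pics/w13.png

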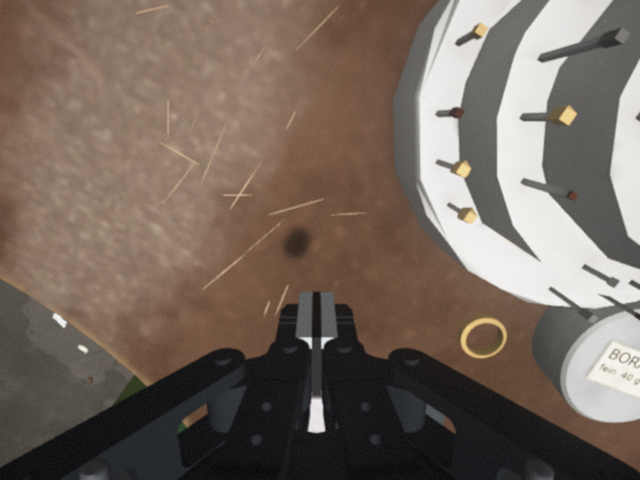

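Emit:
move_arm(increments="0 0.3 -3 2 0 0 0; 0 0 -3 0 0 0 0; 0 0 -3 0 0 0 0; 0 0 -2 0 0 0 0; 0 0 0 0 0 0 0; 0 0 -1 0 0 0 0; 0 0 -1 0 0 0 0; 0 0 0 0 0 0 0")

```text
t: 25.5
eef_pos: [0.5245, -0.022, 0.0262]
tool_rot: [-0.0, 0.717, 0.697, -0.0]
contact_force: [-1.2, -0.1, -0.7]
gripper_width: -0.005
```

Emit:
move_arm(increments="0 -0.3 -0.4 0 0 0 0; 0 0 0 0 0 0 0; 0 0 -0.4 0 0 0 0; 0 0 0 0 0 0 0; 0 0 -0.4 0 0 0 0; 0 0 0 0 0 0 0; 0 0 -0.4 0 0 0 0; 0 0 0 0 0 0 0")

```text
t: 26.5
eef_pos: [0.5243, -0.0236, 0.0262]
tool_rot: [0.0, 0.717, 0.697, 0.0]
contact_force: [-0.2, 0.2, -0.2]
gripper_width: -0.003
```

Emit:
move_arm(increments="0 0 -0.5 0 0 0 0; 0 0 0 0 0 0 0; 0 0 -0.5 0 0 0 0; 0 0 0 0 0 0 0; 0 0 -0.4 0 0 0 0; 0 0 0 0 0 0 0; 0 0 -0.4 0 0 0 0; 0 0 0 0 0 0 0")

```text
t: 27.5
eef_pos: [0.5243, -0.0253, 0.0262]
tool_rot: [-0.0, 0.717, 0.697, 0.0]
contact_force: [-0.6, 2.1, -0.4]
gripper_width: -0.001
```

Emit:
move_arm(increments="0 0 -0.4 0 0 0 0; 0 0 0 0 0 0 0; 0 0 -0.4 0 0 0 0; 0 0 0 0 0 0 0; 0 0 0 0 0 0 0; 0 0 0 0 0 0 0; 0 0 0 0 0 0 0; 0 0 0 0 0 0 0")

```text
t: 28.5
eef_pos: [0.5244, -0.0257, 0.0263]
tool_rot: [-0.0, 0.717, 0.697, 0.0]
contact_force: [0.2, 6.0, 0.8]
gripper_width: 0.0
```

Emit:
move_arm(increments="0 0 0.15 0 0 0 0; 0 0 0.15 0 0 0 0; 0 0 0.15 0 0 0 0; 0 0 0.15 0 0 0 0; 0 0 0.15 0 0 0 0; 0 0 0.15 0 0 0 0; 0 0 0.15 0 0 0 0; 0 0 0.15 0 0 0 0")

```text
t: 29.5
eef_pos: [0.5242, -0.0255, 0.0262]
tool_rot: [0.0, 0.717, 0.697, -0.0]
contact_force: [0.4, 3.7, 1.5]
gripper_width: 0.004
```

Emit:
move_arm(increments="0 0 0.15 0 0 0 0; 0 0 0.15 0 0 0 0; 0 0 0.15 0 0 0 0; 0 0 0.15 0 0 0 0; 0 0 0.2 0 0 0 0; 0 0 0.5 0 0 0 0; 0 0 2 0 0 0 0; 0 0 6 0 0 0 0")

```text
t: 30.5
eef_pos: [0.5242, -0.0157, 0.0262]
tool_rot: [0.0, 0.717, 0.697, -0.0]
contact_force: [-0.8, -0.2, -0.4]
gripper_width: 0.0
```

Emit:
move_arm(increments="0 0 4 30 0 0 0; 0 0 0 40 0 0 0; 0.2 0 -20 45 0 0 0; 0.4 -4 -35 40 0 0 0; 0.5 -4 -40 0 0 0 0; 0.5 -4 -40 0 0 0 0; 0.5 0 0 0 0 0 0; 0.5 0 0 0 0 0 0")

```text
t: 31.5
eef_pos: [0.5124, -0.1456, 0.1812]
tool_rot: [-0.0, 0.717, 0.697, 0.0]
contact_force: [0.3, 0.5, 0.7]
gripper_width: 0.498
```

```bash
python3 - <<'E'
from h import *
ob=bot.get_obs();print(ob['eef_pos'],ob['t'],ob['contact_force'])
p,d,T=wshot('w14');a=p[:,:,::-1]
o=np.array([.52,-.129]);yaw=-.03;R=np.array([[np.cos(yaw),-np.sin(yaw)],[np.sin(yaw),np.cos(yaw)]])
W=lambda x,y,z:wproj(T,np.append(o+R@[x/1e3,y/1e3],z/1e3))
u,v=W(0,-34,21).astype(int);print(u,v)
for k in(-18,-10,0,8,18):print(k,a[v-8:v+16,u+k].mean(1).astype(int))
cv2.imwrite('pics/w14z.png',cv2.resize(a[v-90:v+90,u-70:u+110],None,fx=3.2,fy=3.2,interpolation=cv2.INTER_CUBIC))
E
```

```text
[ 0.51236287 -0.14562538  0.18116809] 31.5 [0.33400355 0.53667872 0.70671446]
325 238
-18 [239 240 239 240 240 239 239 239 229 174 119 105 103 104 105 104 108 104
 108 111 106 103  97  91]
-10 [241 242 242 241 241 241 242 241 232 176 114 112 163 201 209 206 211 207
 206 202 192 156  89  59]
0 [243 243 243 243 242 243 245 242 233 176 116 104 164 204 210 208 207 206
 204 203 202 200 177 119]
8 [240 241 242 241 241 239 241 240 229 176 117 110 165 206 208 210 209 208
 206 205 196 161  93  55]
18 [237 238 238 238 236 238 238 238 224 173 121 108 113 108 106 106 108 106
 105 105 108 106 102  98]
```

View pics/w14z.png

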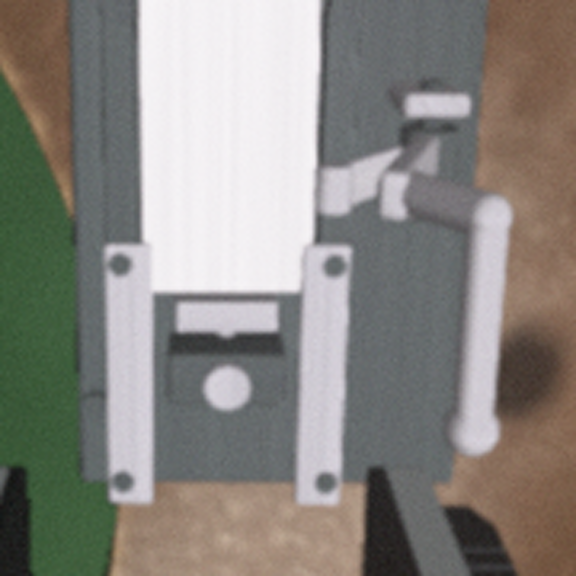

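Emit:
move_arm(increments="0.35 20 -1 0 0 0 0; 0.35 20 -0.8 0 0 0 0; 0.35 14.6 0 -15 0 0 0; 0.35 0 0 -25 0 0 0; 0.35 0 0 -25 0 0 0; 0.35 0 0 -20 0 0 0; 0.35 0 0 -8 0 0 0; 0.35 0 0 0 0 0 0", newtons=35)

```text
t: 32.55
eef_pos: [0.5669, -0.148, 0.088]
tool_rot: [-0.0, 0.717, 0.697, -0.0]
contact_force: [-0.0, -0.5, 0.9]
gripper_width: 0.353
```

```bash
python3 - <<'E'
from h import *
ob=bot.get_obs();print(ob['eef_pos'],ob['t'],ob['contact_force'])
p,d,T=wshot('w15')
E
```

```text
[ 0.5668738  -0.14802635  0.08800886] 32.55 [-0.00765513 -0.54695467  0.92761946]
```

View pics/w15.png

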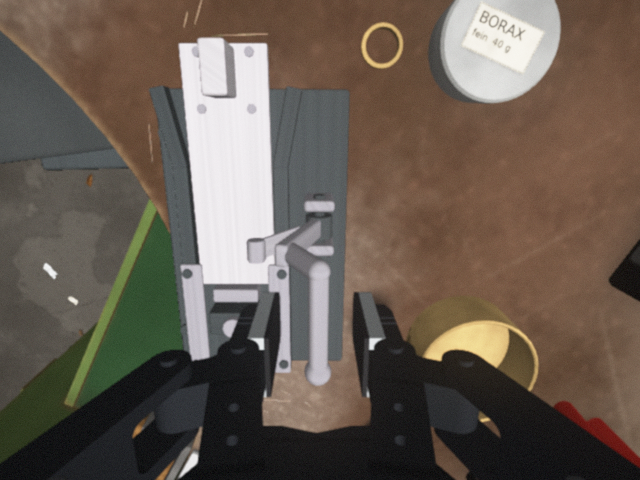

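Emit:
move_arm(increments="0.35 0 0 -1.5 0 0 0; 0 0 0 0 0 0 0; 0 0 0 0 0 0 0; 0 0 0 0 0 0 0; 0 0 0 0 0 0 0; 0 0 0 0 0 0 0; 0 0 0 0 0 0 0; 0 0 0 0 0 0 0", newtons=35)

```text
t: 33.6
eef_pos: [0.5673, -0.1487, 0.0872]
tool_rot: [0.0, 0.717, 0.697, 0.0]
contact_force: [-0.9, -1.1, 5.9]
gripper_width: 0.077
```

Emit:
move_arm(increments="0 -6.8 0.2 -0.4 0 0 0; 0 -6.6 0.2 -1.1 0 0 0; 0 -6.6 0.2 -1.8 0 0 0; 0 -6.3 0.2 -2.5 0 0 0; 0 -5.9 0.2 -3.1 0 0 0; 0 -5.7 0.2 -3.7 0 0 0; 0 -5.3 0.2 -4.3 0 0 0; 0 0 0 0 0 0 0")

```text
t: 34.6
eef_pos: [0.5254, -0.1472, 0.0703]
tool_rot: [0.002, 0.717, 0.697, 0.002]
contact_force: [5.2, -1.6, 0.5]
gripper_width: 0.074
```

Emit:
move_arm(increments="0 -4.7 0.1 -4.8 0 0 0; 0 -4.3 0.1 -5.3 0 0 0; 0 -3.7 0.1 -5.7 0 0 0; 0 -1.5 0.1 -3 0 0 0; 0 -1.5 0 -3 0 0 0; 0 0 0 0 0 0 0; 0 0 0 0 0 0 0; 0 0 0 0 0 0 0")

```text
t: 35.6
eef_pos: [0.5095, -0.1467, 0.0481]
tool_rot: [0.001, 0.717, 0.697, 0.001]
contact_force: [6.9, -1.6, 0.3]
gripper_width: 0.075
```

```bash
python3 - <<'E'
from h import *
ob=bot.get_obs();print(ob['eef_pos'],ob['t'],ob['contact_force'])
p,d,T=wshot('w16')
E
```

```text
[ 0.5095209  -0.14667529  0.04814355] 35.6 [ 6.881919   -1.60584662  0.27337658]
```

View pics/w16.png

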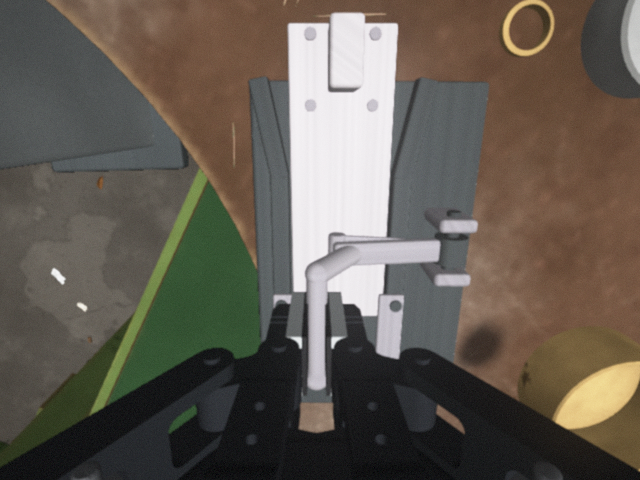

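Emit:
move_arm(increments="0 -0.3 0 -1 0 0 0; 0 -0.3 0 -1 0 0 0; 0 -0.3 0 -1 0 0 0; 0 -0.3 0 -1 0 0 0; 0 -0.2 0 -1 0 0 0; 0 0 0 0 0 0 0; 0 0 0 0 0 0 0; 0 0 0 0 0 0 0")

```text
t: 36.65
eef_pos: [0.5076, -0.1466, 0.0434]
tool_rot: [0.001, 0.717, 0.697, 0.001]
contact_force: [5.4, -0.1, 5.8]
gripper_width: 0.074
```

Emit:
move_arm(increments="0 0 0 -0.6 0 0 0; 0 0 0 -0.6 0 0 0; 0 0 0 0 0 0 0; 0 0 0 0 0 0 0; 0 0 0 0 0 0 0; 0 0 0 0 0 0 0; 0 0 0 0 0 0 0; 0 0 0 0 0 0 0")

```text
t: 37.65
eef_pos: [0.5072, -0.1466, 0.0422]
tool_rot: [0.0, 0.717, 0.697, 0.0]
contact_force: [3.1, -0.1, 6.8]
gripper_width: 0.076
```

```bash
python3 - <<'E'
from h import *
ob=bot.get_obs();print(ob['eef_pos'],ob['t'],ob['contact_force'])
p,d,T=wshot('w17')
a=p[:,:,::-1]
cv2.imwrite('pics/w17z.png',cv2.resize(a[200:420,220:480],None,fx=3,fy=2.7,interpolation=cv2.INTER_CUBIC))
E
```

```text
[ 0.50715171 -0.1466452   0.04218055] 37.65 [ 3.0882262  -0.1072911   6.78182987]
```

View pics/w17z.png

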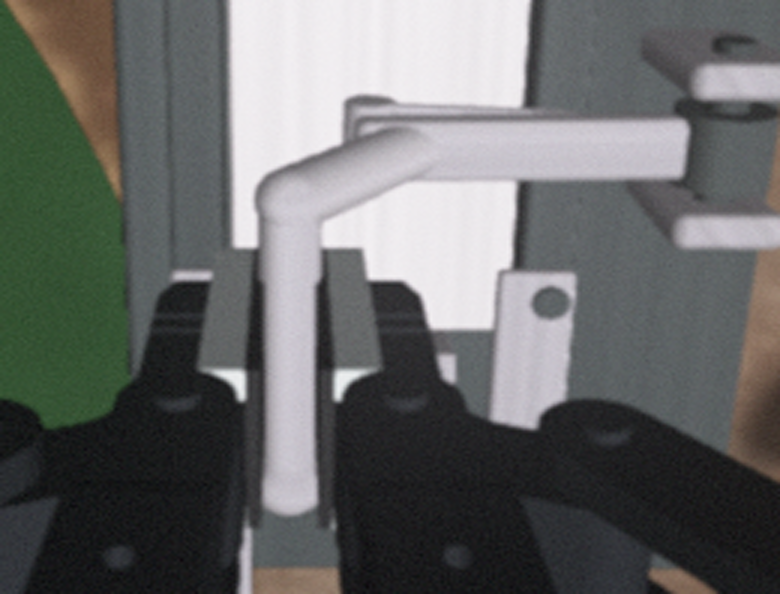

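```bash
python3 - <<'E'
from h import *
o=np.array([.52,-.129]);yaw=-.03;R=np.array([[np.cos(yaw),-np.sin(yaw)],[np.sin(yaw),np.cos(yaw)]])
for n in('w2','w16','w17'):
    f=np.load(f'pics/{n}.npz');T=f['T'];d=f['d'];v,u=np.mgrid[:480,:640]
    p=np.stack([(u-K['cx'])/K['fx']*d,(v-K['cy'])/K['fy']*d,d,np.ones_like(d)],-1)
    P=(p@T.T)[...,:3];Jp=(P[...,:2]-o)@R*1000;z=P[...,2]*1000
    # arm: jig y 2..8, x 5..35, z>30
    m=(Jp[...,1]>2)&(Jp[...,1]<8)&(Jp[...,0]>4)&(Jp[...,0]<36)&(z>30)&(z<75)
    f1=np.polyfit(Jp[...,0][m],z[m],1)
    b=(Jp[...,1]<-2)&(Jp[...,1]>-10)&(Jp[...,0]<0)&(Jp[...,0]>-22)&(z>48)&(z<80)
    pl=(Jp[...,1]>20)&(Jp[...,1]<60)&(abs(Jp[...,0])<15);
    print(n,'arm slope',f1,m.sum(),'bar top',np.percentile(z[b],90) if b.any() else 0,b.sum(),'floor/plate z',np.median(z[pl]))
E
```

```text
w2 arm slope [-0.09472337 39.82919889] 1002 bar top 76.6710128730995 2026 floor/plate z 15.841641073099128
w16 arm slope [-0.18561626 43.87228425] 977 bar top 77.51591516040996 1653 floor/plate z 21.985531429908086
w17 arm slope [-0.07548709 38.96237295] 1030 bar top 77.63978189726346 1993 floor/plate z 22.02783518572293
```

```bash
python3 - <<'E'
from h import *
o=np.array([.52,-.129]);yaw=-.03;R=np.array([[np.cos(yaw),-np.sin(yaw)],[np.sin(yaw),np.cos(yaw)]])
for n in('w1','w2','w16','w17'):
    f=np.load(f'pics/{n}.npz');T=f['T'];d=f['d'];v,u=np.mgrid[:480,:640]
    p=np.stack([(u-K['cx'])/K['fx']*d,(v-K['cy'])/K['fy']*d,d,np.ones_like(d)],-1)
    P=(p@T.T)[...,:3];Jp=(P[...,:2]-o)@R*1000;z=P[...,2]*1000
    print(n)
    for x in range(-18,50,4):
        m=(abs(Jp[...,0]-x)<2)&(Jp[...,1]>3)&(Jp[...,1]<7)&(z>26)&(z<75)
        q=z[m];print((x,len(q),round(float(np.median(q)),1)) if len(q) else (x,),end=' ')
    print()
    b=(Jp[...,1]<0)&(Jp[...,1]>-8)&(Jp[...,0]<0)&(Jp[...,0]>-22)&(z>48)&(z<64)
    print('bar top',np.sort(z[b])[-8:],'x',Jp[...,0][b&(z>np.percentile(z[b],80))].mean())
f=np.load('pics/w17.npz');T=f['T'];d=f['d']
for v in(270,276,282,288):print(v,[(u,round(float((T@np.array([(u-K['cx'])/K['fx']*d[v,u],(v-K['cy'])/K['fy']*d[v,u],d[v,u],1]))[2]*1000),1)) for u in range(306,330,2)])
E
```

```text
w1
(-18, 6, 58.5) (-14, 34, 60.7) (-10, 36, 60.7) (-6, 30, 55.6) (-2, 27, 50.6) (2, 28, 45.8) (6, 28, 40.6) (10, 33, 38.4) (14, 25, 38.4) (18, 27, 38.5) (22, 28, 37.6) (26, 26, 37.6) (30, 26, 37.5) (34, 29, 37.1) (38, 26, 36.5) (42, 32, 37.2) (46, 29, 39.8) 
bar top [61.83849417 61.89801462 61.90910468 61.9334451  61.94131613 61.94570207
 61.98077856 62.67278901] x -12.29949169214569
w2
(-18, 26, 59.2) (-14, 115, 60.9) (-10, 106, 60.2) (-6, 100, 55.1) (-2, 92, 50.3) (2, 81, 45.5) (6, 78, 40.2) (10, 88, 38.5) (14, 83, 38.2) (18, 83, 37.9) (22, 84, 37.7) (26, 90, 37.2) (30, 82, 37.2) (34, 80, 36.9) (38, 81, 36.6) (42, 105, 37.2) (46, 104, 39.6) 
bar top [63.86271104 63.86502984 63.9063632  63.93283216 63.94286194 63.96972706
 63.99012599 63.99058214] x -12.346539022952765
w16
(-18,) (-14, 90, 64.9) (-10, 113, 65.6) (-6, 139, 61.2) (-2, 103, 56.0) (2, 84, 50.1) (6, 75, 44.4) (10, 82, 41.5) (14, 86, 40.8) (18, 84, 40.2) (22, 84, 39.8) (26, 80, 39.0) (30, 81, 38.4) (34, 80, 37.9) (38, 81, 37.2) (42, 94, 37.4) (46, 93, 39.5) 
bar top [63.95432275 63.96077027 63.97001032 63.97156714 63.9751
[... 401 characters left out ...]
87571068
 63.91408833 63.93690663] x -12.742293771011337
270 [(306, 56.5), (308, 58.8), (310, 58.5), (312, 59.6), (314, 59.4), (316, 59.6), (318, 59.4), (320, 60.5), (322, 58.2), (324, 58.3), (326, 58.1), (328, 58.8)]
276 [(306, 57.9), (308, 59.0), (310, 60.9), (312, 59.9), (314, 61.8), (316, 61.1), (318, 60.0), (320, 60.1), (322, 58.8), (324, 60.0), (326, 59.8), (328, 57.4)]
282 [(306, 57.3), (308, 58.1), (310, 58.3), (312, 59.6), (314, 59.2), (316, 59.9), (318, 59.9), (320, 59.8), (322, 59.7), (324, 59.6), (326, 57.8), (328, 21.0)]
288 [(306, 57.1), (308, 57.7), (310, 59.3), (312, 59.1), (314, 60.8), (316, 60.7), (318, 59.8), (320, 59.9), (322, 59.4), (324, 59.1), (326, 57.4), (328, 21.0)]
```

```bash
cat > th.py <<'E'
from h import *
import sys
o=np.array([.52,-.129]);yaw=-.03;R=np.array([[np.cos(yaw),-np.sin(yaw)],[np.sin(yaw),np.cos(yaw)]])
def th(n):
    f=np.load(f'pics/{n}.npz');T=f['T'];d=f['d'];v,u=np.mgrid[:480,:640]
    p=np.stack([(u-K['cx'])/K['fx']*d,(v-K['cy'])/K['fy']*d,d,np.ones_like(d)],-1)
    P=(p@T.T)[...,:3];Jp=(P[...,:2]-o)@R*1000;z=P[...,2]*1000
    m=(Jp[...,0]>10)&(Jp[...,0]<39)&(Jp[...,1]>2)&(Jp[...,1]<8)&(z>33)&(z<75)
    x=Jp[...,0][m];zz=z[m];k=np.polyfit(x,zz,1)
    for _ in range(3):
        e=zz-np.polyval(k,x);g=abs(e)<1.5;k=np.polyfit(x[g],zz[g],1)
    bar=[]
    for y in range(-4,6):
        g=(abs(Jp[...,1]-y)<.6)&(abs(Jp[...,0]+12)<8)&(z>50)&(z<70)
        if g.sum()>5:bar.append(np.percentile(z[g],85))
    pl=(Jp[...,1]>20)&(Jp[...,1]<60)&(abs(Jp[...,0])<15)
    pz=np.median(z[pl]);bz=np.median(bar)-4-(pz-(21 if n not in('w1','w2') else 15))
    print(n,'slope th',-k[0],'bar z',bz,'th',np.arcsin((bz-32)/65)-.3125)
if len(sys.argv)>2:
    ob=bot.get_obs();print(ob['eef_pos'],ob['t'],ob['contact_force']);wshot(sys.argv[2])
for n in sys.argv[1].split(','):th(n)
E
python3 th.py w1,w2,w16,w17
```

```text
w1 slope th 0.06386945212827734 bar z 56.553606249083074 th 0.07486265175700929
w2 slope th 0.06344368291049636 bar z 56.335758133838596 th 0.0712456144062158
w16 slope th 0.14281669852648388 bar z 60.77093274472427 th 0.14602922374557947
w17 slope th 0.050983673577320386 bar z 55.103778401254345 th 0.05088770127542935
```

Emit:
move_arm(increments="0 -0.2 0 -0.8 0 0 0; 0 -0.2 0 -0.7 0 0 0; 0 0 0 0 0 0 0; 0 0 0 0 0 0 0; 0 0 0 0 0 0 0; 0 0 0 0 0 0 0; 0 0 0 0 0 0 0; 0 0 0 0 0 0 0")

```text
t: 38.7
eef_pos: [0.5066, -0.1466, 0.0407]
tool_rot: [0.0, 0.717, 0.697, 0.0]
contact_force: [4.1, -0.1, 8.0]
gripper_width: 0.076
```

```bash
python3 th.py w18 w18
```

```text
[ 0.50664994 -0.14661941  0.04070866] 38.7 [ 4.05950453 -0.11832291  8.03506931]
w18 slope th 0.027614205879599504 bar z 53.7200398507503 th 0.028207979243480785
```

Emit:
move_arm(increments="0 -0.2 0 -0.8 0 0 0; 0 -0.2 0 -0.7 0 0 0; 0 0 0 0 0 0 0; 0 0 0 0 0 0 0; 0 0 0 0 0 0 0; 0 0 0 0 0 0 0; 0 0 0 0 0 0 0; 0 0 0 0 0 0 0")

```text
t: 39.75
eef_pos: [0.5062, -0.1466, 0.0391]
tool_rot: [0.0, 0.717, 0.697, 0.0]
contact_force: [3.9, -0.4, 7.3]
gripper_width: 0.071
```

```bash
python3 th.py w19 w19
```

```text
[ 0.50615313 -0.14660731  0.03912498] 39.75 [ 3.94949832 -0.43090067  7.25031018]
w19 slope th 0.0031846404565547557 bar z 52.39177235733504 th 0.006607849541601651
```

Emit:
move_arm(increments="0.3 0 0 0 0 0 0; 0.35 0 0 0 0 0 0; 0.35 0 0 0 0 0 0; 0.35 0 0 10 0 0 0; 0.4 0 0 25 0 0 0; 0.5 0 0 35 0 0 0; 0.5 0 0 35 0 0 0; 0.5 0 0 20 0 0 0")

```text
t: 40.8
eef_pos: [0.5064, -0.1467, 0.1663]
tool_rot: [0.001, 0.717, 0.697, 0.001]
contact_force: [0.7, -0.9, -0.0]
gripper_width: 0.498
```

```bash
python3 th.py w20 w20; python3 look.py 20; python3 - <<'E'
from h import *
a=cv2.imread('pics/w20.png');T=np.load('pics/w20.npz')['T']
o=np.array([.52,-.129]);yaw=-.03;R=np.array([[np.cos(yaw),-np.sin(yaw)],[np.sin(yaw),np.cos(yaw)]])
W=lambda x,y,z:wproj(T,np.append(o+R@[x/1e3,y/1e3],z/1e3))
u,v=W(0,-34,21).astype(int);print(u,v,'touching: rows',W(0,-34,21)[1],W(0,-34,29)[1])
for k in(0,5,8,10):print(k,a[v-8:v+16,u+k].mean(1).astype(int))
E
```

```text
[ 0.5063811  -0.14672113  0.16628366] 40.8 [ 0.68505535 -0.87496683 -0.04214978]
w20 slope th 0.012127803156735518 bar z 51.98102679142181 th -4.004144768454676e-05
[ 0.50753618 -0.14689868  0.16820296] 40.85 [ 0.56911842 -0.09393746  1.99386469] [-0.00061432 -0.02060636 -0.01210086] yaw 1.5428331636931294 jig -0.011926854868126857 -0.018272595433357526
333 242 touching: rows 242.26545681822762 245.43247976038583
0 [243 244 242 243 243 244 244 243 240 199 124 106 142 184 204 210 211 208
 208 208 206 200 193 168]
5 [243 243 243 244 243 244 243 244 237 195 125 105 143 189 205 209 211 207
 208 209 210 190 144  87]
8 [242 241 242 241 241 241 243 241 236 196 122 102 140 186 208 209 209 209
 208 207 206 185 147  82]
10 [241 240 240 241 241 242 240 240 234 195 122 111 141 183 206 210 209 210
 208 208 204 191 149  84]
```

View pics/w20.png

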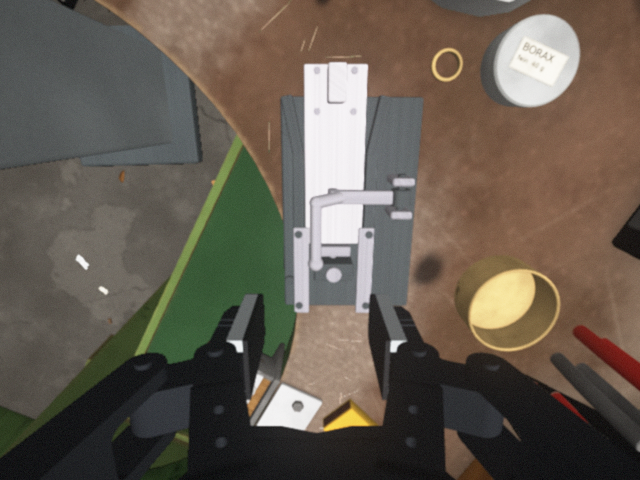

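View pics/t20.png

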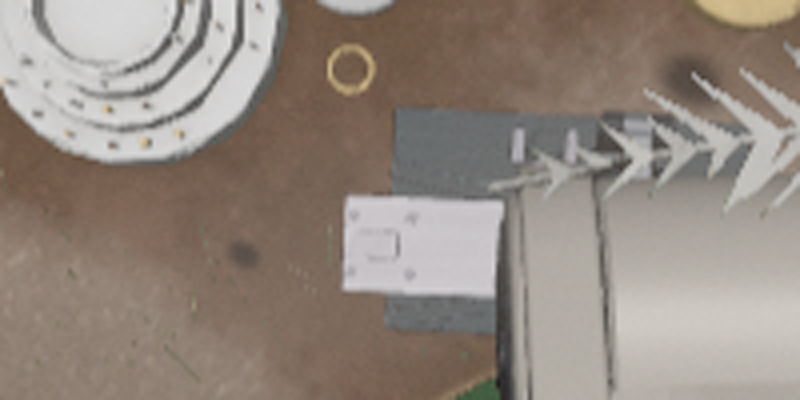

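```bash
python3 -c "
from station import bot
print(bot.hand_in())"
```

```text
the job is handed in; nothing more can be done
None
```

The plate is in the jig, home against the end stop, with the clip pressed down level on it. I handed in at about 41 s of the 70 s allowed.

- **Clip opened:** I lifted the clip until the bar resisted with about 11 N at its upper limit. It stayed open when I let go.
- **Plate loaded:** I slid the plate under the lips and felt the pad with its flat end at about jig y -34 mm. The contact force read about 6 N.
- **Rebound corrected:** When I first let go, the pad's spring pushed the plate back by about 1 mm, and the pin showed in the gap. I pushed the plate home again with the shut fingers to about 6 N, then backed off slowly.
- **Clip lowered:** I lowered the clip in steps. The angle I had worked out from the tool's height disagreed with the depth images (0 against 0.05 rad), so I trusted the images and lowered it about 3 mm further.

**Last checks, after letting go:**
- **Clip angle:** the arm's slope gave 0.012 rad and the bar's height gave 0.000, so the clip is level.
- **Plate seating:** the plate's end and the pad were 3.1 pixel rows apart, against 3.2 expected when touching. I could not see the pin.
- **Leaf and feeler:** I inferred the leaf's bend from the clip angle and the pin's position from the images; neither was measured directly.
- **Bystanders:** I felt no unexpected contact. The tin, bowl, ring and matchbox looked undisturbed in the last wrist picture. I did not look at the eraser and cork die again after carrying the plate.

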